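# Open the model station's roof for a lamp change

### The arm

A 7-joint arm with a two-finger parallel gripper is mounted at the origin on the work surface. World frame = base frame: x ahead of the robot, y to its left, z up, the work surface at z = 0. Lengths are in m, angles in rad, forces in N, time in s.
With the tool pointing down it reaches from about 0.425 to 0.925 m from the base axis. Payload 6.8 kg.
Tool frame: the origin (TCP) lies at the very end of the fingers, on their centre line; the grasp point (between the pads) lies 19 mm behind it (bot.grip_depth is the distance from the TCP to the grasp point, in m); z points along the fingers, y is the direction in which the jaws open and shut (so a half turn about z gives the same grasp; the last joint's range is limited). The gripper opens to 85 mm and grips with 20 to 120 N. Pads are 22 mm wide; open, the fingers measure 114 mm over their backs; the gripper's body (76 mm by 85 mm) begins 54 mm behind the grasp point. The pads swing forward as they close: fully open they stand 13 mm farther back than shut.
Start: joints at [1.06, 0.477, 0.022, 1.555, -0.011, 1.109, -0.083], TCP at [0.265, -0.621, 0.208] pointing down, gripper open.
Joint ranges: [-2.96, 2.96], [-0.34, 2.1], [-1.41, 1.46], [0.24, 2.44], [-1.37, 4.51], [0.17, 1.92], [-2.96, 2.96]. Speed limits (rad/s): [2.39, 2.39, 3.14, 3.14, 3.14, 3.14, 3.14].

### API

Orientations are given as a unit quaternion [w, x, y, z].
In Python, from station import bot gives the robot as it stands.
- The arm moves only by the tool step_arm, never from a script. Its argument "increments" is a list of rows, each a list of 7 numbers: the shift along the world's x, y, z in m, then the turn, a rotation vector about the world's x, y, z in degrees, then the gripper command: -1 is fully open, 1 is shut, values between are in proportion. In form: [[dx, dy, dz, rx, ry, rz, fingers], ...]. A call has 1 to 10 rows; each row is the pose to reach, as a shift and turn from the pose commanded when the call began; what a row does not reach only later rows make up. A row lasts 1/12 s, in which the tool goes at most 41.7 mm and 7.16 degrees, less where a joint would pass 70% of its speed; a pose out of reach is approached as far as the arm can. A call with a gripper value outside its range is refused whole. The fingers move at their own pace and stop on an object; "force" is the grip in N (left out, the last holds). Time passes only in rows, so rows that repeat a pose let the fingers close. It gives the time, the measured TCP pose, the force and the opening at its end, in the units of the state.
- bot.get_obs(): the state, without advancing time (a new reading comes with each control period).
- bot.read_camera(name): name is "side" or "top"; returns a dict with "color" (384x512x3 uint8, red, green, blue), "intrinsics" (3x3 intrinsics, pixels), "extrinsics" (4x4, takes a point from camera to world coordinates). Camera axes: x right, y up, looking along -z (the intrinsics and any distortion apply to the point x, -y, -z); pixel columns grow to the right and rows downward; lengths in m; the calibration is good to about 2 mm. A picture is of the moment at which its call begins. There is no depth.
- bot.hand_in(): hands the job in, once; it reports no verdict.
Trained networks look in the newest picture that a camera, given by its name, has taken for a name from the list of things; names that differ only in an ending like _2 or _b are one class to them, and where a whole thing is asked for, a point or a joint stands for the part that bears it (a point fixed in the world has none). Each returns a list of dicts, best first, with "conf" (0 to 1); they miss things now and then, are a little off and sometimes report something else, mostly with a low value. They report only what shows in the picture. A call takes as long as a camera call. They do not tell look-alikes from the thing itself.
- bot.recognise(thing, camera): "location" ([column, row] as shares, 0 to 1, of the picture: columns of its width, rows of its height, amid what is visible of it).
- bot.place_of(thing, camera): "location" ([column, row] as shares, 0 to 1, of the picture: columns of its width, rows of its height: a listed point, or the origin of a listed thing).
The state is a dict: "t": time; "q": joint angles; "joint_vel": joint speeds; "joint_torque": joint torques, N m; "eef_pos": TCP position; "tool_rot": TCP orientation; "contact_force": force on the tool from outside, world axes, zero at the start; "torque": the same for the moment, N m; "gripper_width": opening from 0.0 (shut) to 1.0 (fully open).
Only numpy, scipy, OpenCV 4.12 (cv2) and the standard library are available. Lean on these libraries where they do the work, as an engineer would, in place of code of your own. Each camera call takes 0.05 s, during which the arm holds its last target.

### The job

I need to get at the lamps inside the model station. First take the filling knife that was left lying on its flat roof and slide it blade first, fully home, into the free middle slot of the slotted tool block and let go of it; only then raise the hinged roof to 50 degrees and hold it there with the gripper's fingers: finish while still holding it, since the roof falls shut if released. Leave the other things on the layout where they stand.

Things in the scene. Friction and masses are not known exactly. Their poses are not given: they have to be found in the camera images.
- knife: Filling knife 165 long, flat on the station roof, blade roughly away from the robot. Origin: underside of the handle at mid-length; x to the blade tip, z up. Wooden handle x -45 to 45, 22 wide, 16 thick (z 0-16); ferrule x 45 to 55, 16 wide, 12 thick; steel blade x 55 to 120, 2 thick (z 7-9, clear of the roof), 22 then 32 wide. 80 g, balances about x 27.
- knife_tip (a point): Middle of the knife's blade tip (x = 120, z = 8 in the knife's frame).
- block: Slotted beech tool block, fixed, left or right of the station, 138 wide (y), 80 high. Origin on the table; x runs into the slots. Front face with the slot mouths at x -45, roughly facing the robot; back at x 50. A ledge (top z 45) reaches out to x -85. Of three slots side by side the outer two hold a steel rule and a small file (fixed, sticking out 25 at most); the middle one is free.
- slot (a point): Centre of the free slot's mouth (block x -45, y 0, z 53), x axis straight into the slot. Slot 42 wide (y), 9 high (z), 83 deep, its floor 3.5 above the ledge. Knife fully home: ferrule against the face, handle lying on the ledge, so the knife's origin is 55 before and 8 below this point, its x along the slot.
- station: Model station building, fixed, on a footing 166 x 236; walls 150 (x) x 220 (y), their top 105 above the table. Origin: on the table, centre of the walls; x points away from the robot to the rear wall where the roof is hinged, y to its left.
- roof (a joint): Opening angle of the flat felted roof in rad: 0 = closed and level, grows as the front edge rises, stop at 1.4 (80 degrees); 50 degrees = 0.873. No spring, hardly any friction: it falls shut from any angle. About 0.24 kg nominal, needs 1 to 2 N up at the front edge.
- roof_edge (a point): Middle of the roof's front lower edge, moves with the roof; closed it is 105 above the table, at station x = -105. The roof is a flat slab 8 thick, 190 deep, 250 wide; it juts out 30 beyond the front wall, so that fingers fit under its front edge, and 15 beyond the side walls.
- roof_hinge (a point): Middle of the hinge line, station x = 80, z = 105, parallel to the station's y; 185 from the roof's front lower edge, in the plane of its underside.
- chimney (a point): Top of the square brick chimney, 24 x 24 and 34 high, which stands on the roof near its front left corner, 35 behind the front edge and 98 left of the middle; firmly fixed to the roof, could be pinched.
- tray: Bystander: grey tray of spare wheelsets, 125 x 135, 38 high, fixed, on the side of the station where the block is not. Origin: centre of its underside.
- van: Bystander, loose: cream model van 98 x 42, 45 high, before the station on the right. Origin: centre of its underside.
- sedan: Bystander, loose: grey model car 94 x 38, 35 high, before the station. Origin: centre of its underside.
- paint_jar: Bystander, loose: small paint jar, 34 across, 42 high, before the station on the left. Origin: centre of its underside.
- glue: Bystander, loose: white glue bottle, 42 across, 120 high, behind the tray or block on the right. Origin: centre of its underside.
- screwdriver: Bystander, loose: screwdriver 160 long lying at the right.
- trolley: Bystander, loose: baggage trolley 22 x 44, 26 high, on the platform behind the station. Origin: centre of its underside.
- mug: Bystander, loose: white mug 80 across, 92 high, at the left. Origin: centre of its underside.
There are look-alikes about, which are no part of the job. What is shaped like the knife but orange or purple is not meant.

How it is judged:
On the way:
1. the knife is fully home in the block's free slot and let go (x of knife in the frame of slot above -0.062 m and y of knife in the frame of slot between -0.01 and 0.01 m and z of knife_tip in the frame of slot between -0.006 and 0.006 m and x of knife_tip in the frame of slot above 0.055 m and angle between the x axis of knife and the x axis of slot, either way round below 0.2 rad and contact force between the fingers and knife below 0.05 N and linear speed of knife below 0.02 m/s), for 0.2 s.
At the end, for the whole second after the job is handed in: The roof stands still at 50 degrees, give or take 5, carried by the gripper's fingers (they press on it with more than 0.3 N), and the knife is still in the middle slot, its ferrule within 7 mm of the block's face (value of joint roof between 0.785 and 0.96 rad and velocity of joint roof between -0.05 and 0.05 rad/s and contact force between the fingers and roof above 0.3 N and x of knife in the frame of slot above -0.062 m and x of knife_tip in the frame of slot above 0.055 m and z of knife_tip in the frame of slot between -0.006 and 0.006 m and contact force between the fingers and knife below 0.05 N); the arm keeps its last pose, push and grip.
It fails at once if the roof is raised more than 10 degrees before the knife is put away (value of joint roof above 0.175 rad and distance between knife and slot above 0.075 m).
It fails at once if another thing on the layout is pushed more than 25 mm or knocked over (distance of any of van, sedan, paint_jar, glue, screwdriver, trolley, mug from where it was at the start of the episode above 0.025 m or angle between any of paint_jar, glue, mug's own z axis and vertical above 0.5 rad).
It also fails if it takes over 58 s, if anything falls off the work surface, if the arm or the gripper's body presses on something with over 40 N, if the wrist force passes 120 N, or if a joint passes its speed limit or range.

## Working session

There is one attempt and no reset: what is moved stays moved. The work goes in short steps, Python scripts to look and compute and a tool call to move; the robot and the scene stay as the last step left them, time stands still between calls to the robot, and variables do not carry over. Pictures are saved under pics/ and viewed, and the job is handed in when it is done.

Besides the shell and the picture viewer there is one more tool, called after ">>>" in YAML: its name, and indented under it one key for each argument. step_arm: Moves the arm, as the interface text tells. Its arguments: {"type":"object","properties":{"increments":{"type":"array","items":{"type":"array","items":{"type":"number"}}},"force":{"type":"number"}},"required":["increments"]}

```bash
ls; mkdir -p pics
python3 - <<'E'
from station import bot
import cv2
o=bot.get_obs(); print({k:o[k] for k in o})
for c in ("side","top"):
    r=bot.read_camera(c); cv2.imwrite(f"pics/{c}0.png",r["color"][:,:,::-1])
    print(c,r["intrinsics"],r["extrinsics"],[k for k in r])
    for n in ["knife","knife_tip","block","slot","station","roof_edge","roof_hinge","chimney","tray","van","sedan","paint_jar","glue","mug","trolley","screwdriver"]:
        print(n,[( [round(x*s,1) for x,s in zip(d["location"],(512,384))],round(d["conf"],2)) for d in bot.place_of(n,c)][:4])
E
```

```text
pics
{'t': 0.0, 'q': array([ 1.05989332,  0.47778724,  0.02232144,  1.55645719, -0.01152943,
        1.10926336, -0.08311827]), 'joint_vel': array([ 0.00133014, -0.00130101,  0.00177683, -0.0007592 ,  0.00171756,
       -0.00095936,  0.00022184]), 'joint_torque': array([-4.57312080e-04, -5.96453404e+01,  1.60743456e+00, -2.81194013e+01,
        1.23661361e-02,  9.30046634e-03,  2.16971239e-05]), 'eef_pos': array([ 0.26435656, -0.62039917,  0.20683157]), 'tool_rot': array([-8.64755800e-04,  9.79786148e-01,  2.00045757e-01, -2.26436201e-04]), 'contact_force': array([ 0.12967062,  0.13367416, -0.84458863]), 'torque': array([ 0.07366208,  0.00689582, -0.03301917]), 'gripper_width': 1.0016701363837566}
side [[418.90234661   0.         252.08836692]
 [  0.         418.90234661 194.21113174]
 [  0.           0.           1.        ]] [[ 0.96242728  0.20768563 -0.17492974  0.17391477]
 [-0.27128815  0.70771039 -0.65234097 -1.02825673]
 [-0.01168225  0.67528711  0.73746243  1.28143037]
 [ 0.          0.          0.          1.        ]] ['color', 'intrinsics', 'extrinsics']
knife [([222.2, 30
[... 1310 characters left out ...]
.8, 194.2], 0.58)]
slot [([336.3, 178.0], 0.77)]
station [([261.5, 152.6], 0.74), ([254.1, 130.0], 0.65), ([388.2, 192.6], 0.17)]
roof_edge [([256.5, 172.1], 0.77), ([261.4, 152.1], 0.19)]
roof_hinge [([257.7, 128.0], 0.96)]
chimney [([228.9, 161.2], 0.9)]
tray [([180.4, 169.6], 0.75)]
van [([295.0, 204.7], 0.64), ([331.2, 179.2], 0.4)]
sedan [([258.8, 200.3], 0.45)]
paint_jar [([227.6, 158.3], 0.69), ([349.4, 129.7], 0.67), ([209.0, 206.8], 0.49)]
glue [([349.6, 133.7], 0.4)]
mug [([122.8, 202.0], 0.84), ([256.6, 160.7], 0.65), ([336.3, 177.5], 0.56), ([293.6, 112.4], 0.45)]
trolley [([297.0, 112.7], 0.46), ([250.9, 171.3], 0.41), ([257.2, 128.5], 0.19)]
screwdriver [([391.1, 190.1], 0.63)]
```

Run:
```python
import cv2
a=cv2.imread("pics/top0.png"); cv2.imwrite("pics/top0c.png",cv2.resize(a[85:285,100:430],None,fx=2.4,fy=2.4,interpolation=cv2.INTER_CUBIC))
a=cv2.imread("pics/side0.png"); cv2.imwrite("pics/side0c.png",cv2.resize(a[100:370,150:430],None,fx=2.2,fy=2.2,interpolation=cv2.INTER_CUBIC))
```

```text
(no output)
```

View pics/top0c.png

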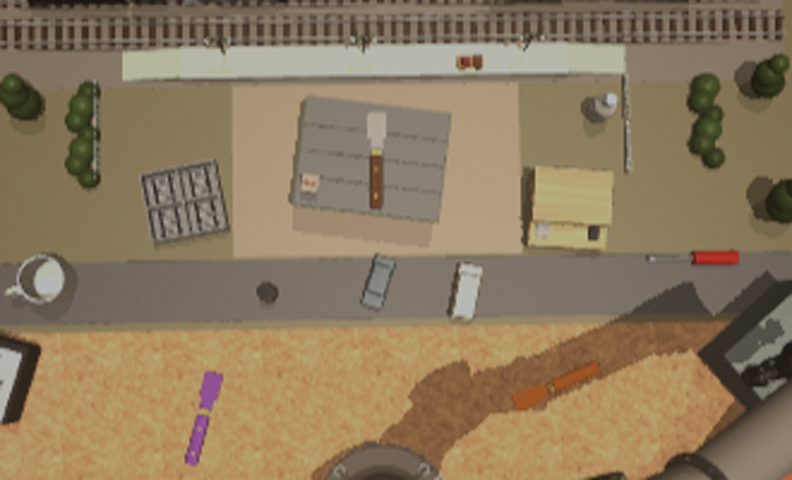

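View pics/side0c.png

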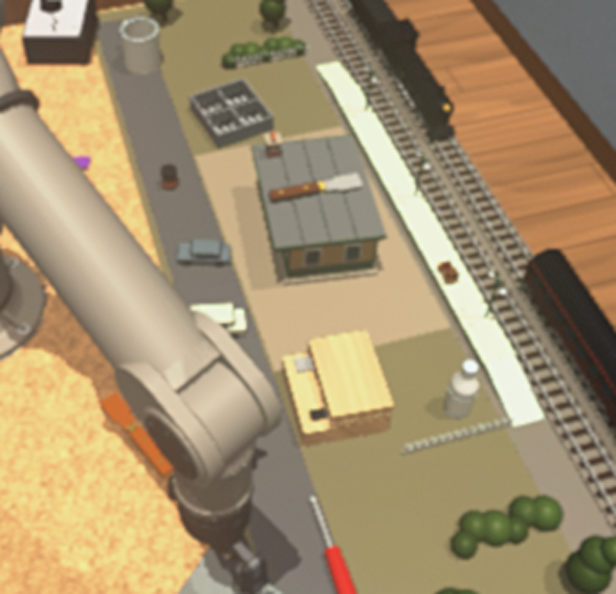

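The top view shows three knife shapes: brown/steel on the roof (full-picture pixel about 257,151), orange on the table (330,245) and purple (185,259). The one on the roof is the one meant. Next, close crops to measure it.

Run:
```python
import cv2
a=cv2.imread("pics/top0.png")
def crop(a,x0,y0,x1,y1,f,n):
    c=cv2.resize(a[y0:y1,x0:x1],None,fx=f,fy=f,interpolation=cv2.INTER_CUBIC)
    for x in range(x0,x1,10): cv2.putText(c,str(x),((x-x0)*f,8),0,.3,(0,255,255),1); cv2.line(c,((x-x0)*f,10),((x-x0)*f,16),(0,255,255),1)
    for y in range(y0,y1,10): cv2.putText(c,str(y),(0,(y-y0)*f+4),0,.3,(0,255,255),1); cv2.line(c,(20,(y-y0)*f),(26,(y-y0)*f),(0,255,255),1)
    cv2.imwrite("pics/"+n,c)
crop(a,215,120,295,185,9,"c_roof.png")
crop(a,310,145,365,195,12,"c_block.png")
s=cv2.imread("pics/side0.png")
crop(s,258,155,330,230,8,"c_sroof.png")
crop(s,272,245,335,305,9,"c_sblock.png")
```

```text
(no output)
```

View pics/c_roof.png

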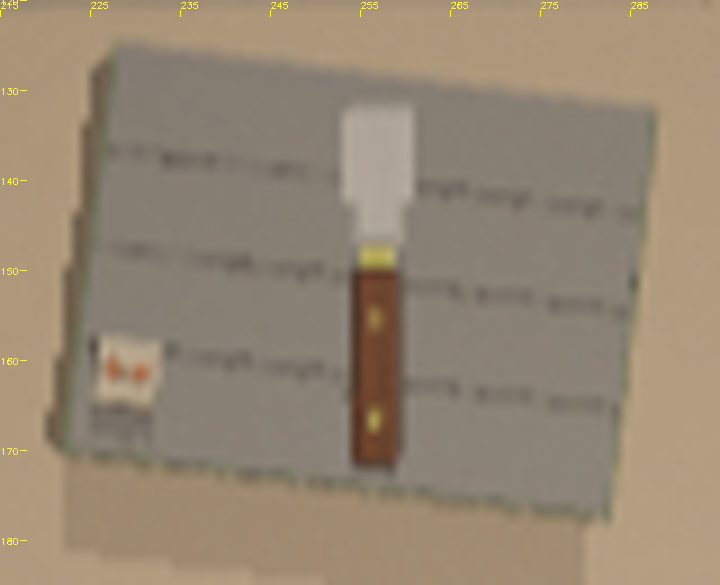

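View pics/c_block.png

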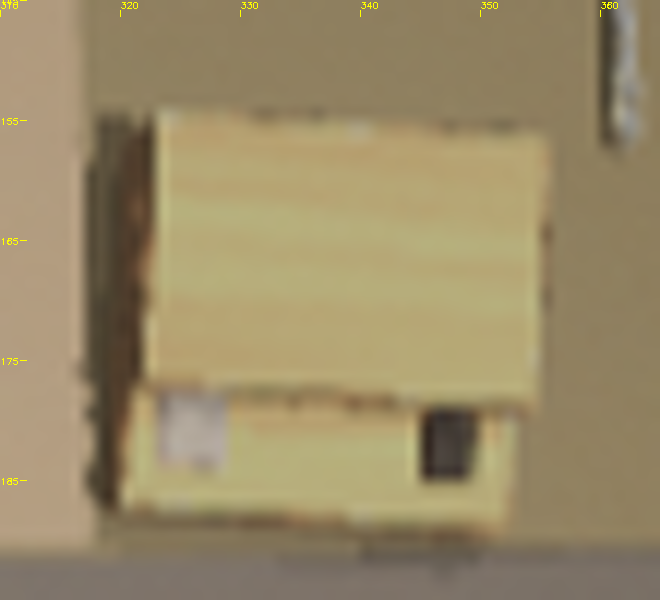

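View pics/c_sroof.png

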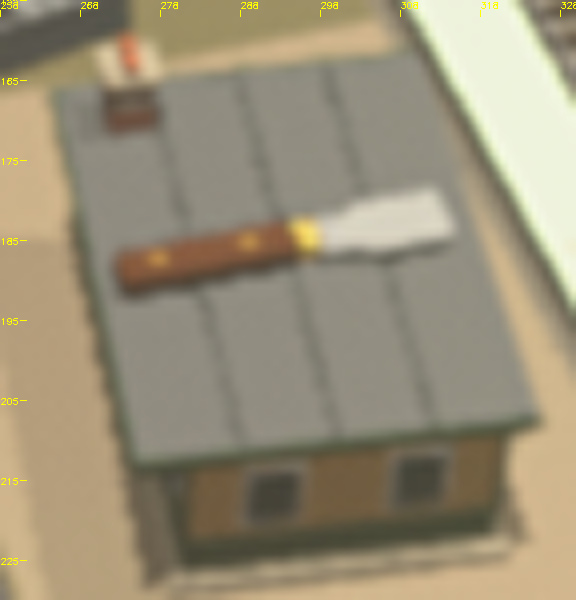

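View pics/c_sblock.png

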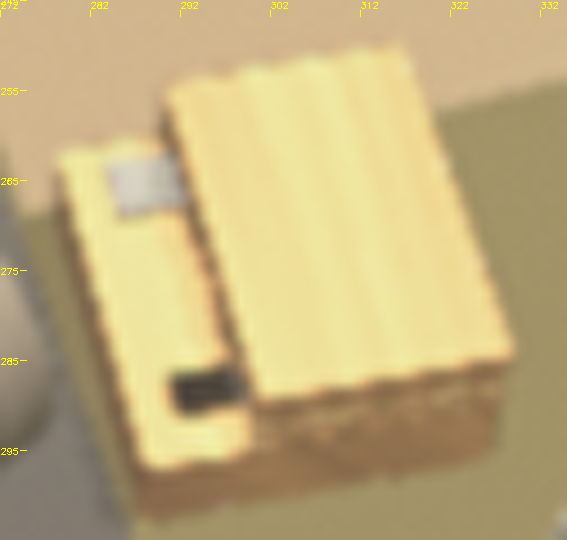

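```bash
cat > fit.py <<'E'
import numpy as np
from scipy.optimize import least_squares
K={'top':np.array([[468.42213432,0,259.46553698],[0,468.42213432,187.94863526],[0,0,1]]),
'side':np.array([[418.90234661,0,252.08836692],[0,418.90234661,194.21113174],[0,0,1]])}
E={'side':np.array([[0.96242728,0.20768563,-0.17492974,0.17391477],[-0.27128815,0.70771039,-0.65234097,-1.02825673],[-0.01168225,0.67528711,0.73746243,1.28143037],[0,0,0,1]]),
'top':np.array([[-0.01705474,0.99753088,-0.068127,0.33057581],[-0.99969071,-0.01577883,0.01922284,0.02621356],[0.01810041,0.06843377,0.99749145,2.01849333],[0,0,0,1]])}
def proj(c,P):
    P=np.atleast_2d(P); p=(P-E[c][:3,3])@E[c][:3,:3]
    q=np.stack([p[:,0],-p[:,1],-p[:,2]],1)@K[c].T
    return q[:,:2]/q[:,2:]
def back(c,uv,z):
    uv=np.atleast_2d(uv); d=np.c_[uv,np.ones(len(uv))]@np.linalg.inv(K[c]).T
    d=(d*[1,-1,-1])@E[c][:3,:3].T; o=E[c][:3,3]
    return o+d*((z-o[2])/d[:,2])[:,None]
def up(uv,x0,y0,f): return (np.array(uv,float)+.5)/f-.5+[x0,y0]
def fit(obs,x0,cams=('top','side')):
    def place(x,L):
        L=np.array(L,float)/1000; c,s=np.cos(x[2]),np.sin(x[2])
        return np.c_[x[0]+c*L[:,0]-s*L[:,1],x[1]+s*L[:,0]+c*L[:,1],L[:,2]]
    def r(x): return np.concatenate([(proj(c,place(x,L))-uv).ravel() for c,L,uv in obs if c in cams])
    s=least_squares(r,x0); return s.x,r(s.x)
E
cat > m.py <<'E'
from fit import *
T=[[85,125,113],[85,-125,113],[-105,125,113],[-105,-125,113]]
st=[('top',T,up([[118,40],[655,108],[62,450],[608,518]],215,120,9)),
    ('side',T,up([[405,52],[540,418],[52,92],[136,462]],258,155,8))]
B=[[50,69,80],[50,-69,80],[-45,-69,80],[-45,69,80],[-85,69,45],[-85,-69,45]]
bl=[('top',B,up([[160,112],[548,134],[530,412],[147,385],[123,510],[503,532]],310,145,12)),
    ('side',B,up([[402,47],[513,352],[260,402],[166,92],[60,155],[145,468]],272,245,9))]
z=113
N=[[120,16,z+8],[120,-16,z+8],[-45,11,z+16],[-45,-11,z+16],[45,11,z+16],[45,-11,z+16]]
kn=[('top',N,up([[343,107],[414,105],[352,466],[396,468],[354,272],[400,270]],215,120,9)),
    ('side',N,up([[440,188],[455,233],[115,253],[120,285],[290,224],[296,252]],258,155,8))]
for n,o in (('station',st),('block',bl),('knife',kn)):
    for cams in (('top','side'),('top',),('side',)):
        x,r=fit(o,[.6,0,0],cams); print(n,cams,x.round(4),np.degrees(x[2]).round(1),'rms px',np.sqrt((r**2).mean()).round(2))
E
python3 m.py
python3 - <<'E'
from fit import *
for n,uv,z in [('van',[295,204.7],0),('sedan',[258.8,200.3],0),('jar',[209,206.8],0),('glue',[349.6,133.7],0),('mug',[122.8,202],0),('trolley',[297,112.7],.02),('tray',[180,169.6],0),('screw',[391,190],.01),('screwtip',[368,193],0.01)]: print(n,back('top',uv,z)[0].round(3))
E
```

```text
station ('top', 'side') [ 0.6244  0.0051 -0.1347] -7.7 rms px 0.44
station ('top',) [ 0.6249  0.0051 -0.1403] -8.0 rms px 0.16
station ('side',) [ 0.6239  0.0048 -0.1285] -7.4 rms px 0.55
block ('top', 'side') [ 0.5461 -0.3425 -0.0823] -4.7 rms px 0.33
block ('top',) [ 0.5457 -0.3418 -0.0806] -4.6 rms px 0.34
block ('side',) [ 0.5463 -0.343  -0.0837] -4.8 rms px 0.28
knife ('top', 'side') [ 5.725e-01 -2.000e-04 -2.420e-02] -1.4 rms px 0.49
knife ('top',) [ 0.5718  0.0008 -0.0285] -1.6 rms px 0.21
knife ('side',) [ 0.573  -0.0015 -0.0176] -1.0 rms px 0.59
van [ 0.394 -0.165  0.   ]
sedan [ 0.415 -0.009  0.   ]
jar [0.391 0.206 0.   ]
glue [ 0.7   -0.411  0.   ]
mug [0.417 0.574 0.   ]
trolley [ 0.791 -0.18   0.02 ]
tray [0.553 0.329 0.   ]
screw [ 0.45 -0.58  0.01]
screwtip [ 0.439 -0.48   0.01 ]
```

Both cameras agree to about 2 mm, with 0.2–0.5 px residuals. The knife is at (0.572, 0.000) with yaw -1.5°, the station at (0.6245, 0.005) with yaw -7.8°, and the block at (0.546, -0.342) with yaw -4.7°. I choose the brown knife on the roof, which the close crop confirms, and move above it.

>>> step_arm:
  increments:
    - [0.03,0.035,0.03,0,0,-3,-1]
    - [0.05,0.07,0.03,0,0,-5,-1]
    - [0.07,0.105,0.03,0,0,-7,-1]
    - [0.09,0.14,0.03,0,0,-9,-1]
    - [0.11,0.175,0.03,0,0,-11,-1]
    - [0.125,0.21,0.03,0,0,-13,-1]
    - [0.14,0.245,0.03,0,0,-15,-1]
    - [0.15,0.28,0.03,0,0,-17,-1]
    - [0.16,0.31,0.03,0,0,-18,-1]
    - [0.16,0.31,0.03,0,0,-18,-1]

```text
t: 2.53
eef_pos: [0.4277, -0.3037, 0.2381]
tool_rot: [-0.001, 0.999, 0.049, 0.001]
contact_force: [-1.2, -0.5, 0.6]
gripper_width: 1.001
```

>>> step_arm:
  increments:
    - [0.015,0.035,0,0,0,-1,-1]
    - [0.03,0.07,0,0,0,-2,-1]
    - [0.045,0.105,0,0,0,-3,-1]
    - [0.06,0.14,0,0,0,-4,-1]
    - [0.075,0.175,0,0,0,-5,-1]
    - [0.09,0.21,0,0,0,-6,-1]
    - [0.11,0.245,0,0,0,-6.7,-1]
    - [0.13,0.28,0,0,0,-6.7,-1]
    - [0.142,0.311,0,0,0,-6.7,-1]
    - [0.142,0.311,0,0,0,-6.7,-1]

```text
t: 3.37
eef_pos: [0.5686, 0.0087, 0.238]
tool_rot: [-0.002, 1.0, -0.009, 0.001]
contact_force: [-0.2, 0.3, 0.5]
gripper_width: 1.005
```

Run:
```python
from station import bot
from scipy.spatial.transform import Rotation as R
o=bot.get_obs(); print(o['t'],o['eef_pos'].round(4),R.from_quat(o['tool_rot'],scalar_first=True).as_matrix().round(3),o['q'].round(2),o['contact_force'])
```

```text
3.3667 [0.5686 0.0087 0.238 ] [[ 1.    -0.018  0.002]
 [-0.018 -1.     0.005]
 [ 0.002 -0.005 -1.   ]] [ 0.1   0.29 -0.27  1.77  0.08  1.09 -1.79] [-0.20030725  0.34024654  0.47225364]
```

>>> step_arm:
  increments:
    - [0,0,-0.03,0,0,-0.5,-1]
    - [0,0,-0.05,0,0,-0.5,-1]
    - [0,0,-0.05,0,0,-0.5,-1]
    - [0,0,-0.05,0,0,-0.5,-1]

```text
t: 3.7
eef_pos: [0.5659, -0.0005, 0.1873]
tool_rot: [0.0, 1.0, -0.019, -0.001]
contact_force: [0.5, 0.3, 0.6]
gripper_width: 1.001
```

Run:
```python
from station import bot
import cv2
from fit import *
o=bot.get_obs(); print(o['t'],o['eef_pos'].round(4))
r=bot.read_camera('side'); a=r['color'][:,:,::-1].copy()
print(r['extrinsics'][:3,3])
c=cv2.resize(a[110:240,220:340],None,fx=5,fy=5,interpolation=cv2.INTER_CUBIC); cv2.imwrite('pics/s1.png',c)
```

```text
3.7 [ 5.659e-01 -5.000e-04  1.873e-01]
[ 0.17391477 -1.02825673  1.28143037]
```

View pics/s1.png

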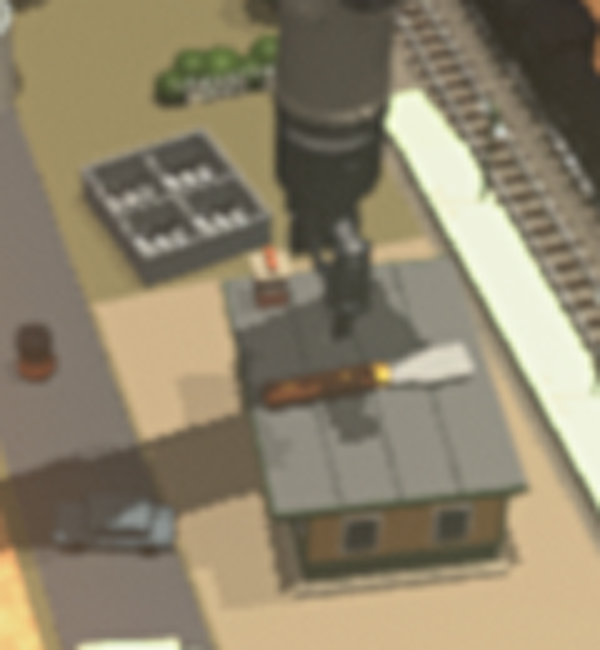

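The gripper stands above the knife handle, around crop pixel (330,385), and the knife is undisturbed. Descend and grip.

>>> step_arm:
  increments:
    - [0,0,-0.03,0,0,0.5,-1]
    - [0,0,-0.055,0,0,0.5,-1]
    - [0,0,-0.066,0,0,0.5,-1]
    - [0,0,-0.072,0,0,0.5,-1]
    - [0,0,-0.072,0,0,0.5,-1]
    - [0,0,-0.072,0,0,0.5,0]
    - [0,0,-0.072,0,0,0.5,0.5]
    - [0,0,-0.072,0,0,0.5,1]
    - [0,0,-0.072,0,0,0.5,1]
    - [0,0,-0.072,0,0,0.5,1]
  force: 60

```text
t: 4.58
eef_pos: [0.567, 0.0, 0.1165]
tool_rot: [0.0, 1.0, -0.014, 0.001]
contact_force: [-0.5, 0.1, -0.3]
gripper_width: 0.296
```

>>> step_arm:
  increments:
    - [0,0,0,0,0,0,1]
    - [0,0,0,0,0,0,1]
    - [0,0,0,0,0,0,1]
    - [0,0,0,0,0,0,1]

```text
t: 4.92
eef_pos: [0.5666, 0.0, 0.1158]
tool_rot: [0.0, 1.0, -0.014, 0.0]
contact_force: [-0.2, 0.9, -0.7]
gripper_width: -0.002
```

The opening reads zero, so the gripper probably isn't holding the knife. Look.

Run:
```python
from station import bot
import cv2
a=bot.read_camera('side')['color'][:,:,::-1]
cv2.imwrite('pics/s2.png',cv2.resize(a[140:240,240:340],None,fx=6,fy=6,interpolation=cv2.INTER_CUBIC))
a=bot.read_camera('top')['color'][:,:,::-1]
cv2.imwrite('pics/t2.png',cv2.resize(a[110:190,210:300],None,fx=7,fy=7,interpolation=cv2.INTER_CUBIC))
```

```text
(no output)
```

View pics/s2.png

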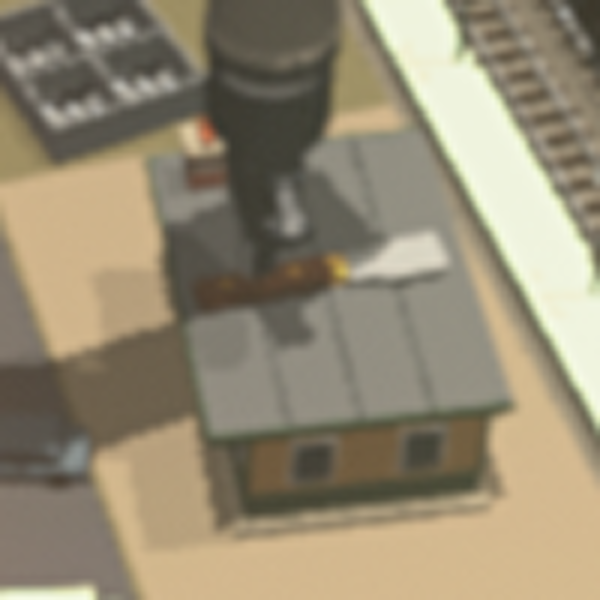

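View pics/t2.png

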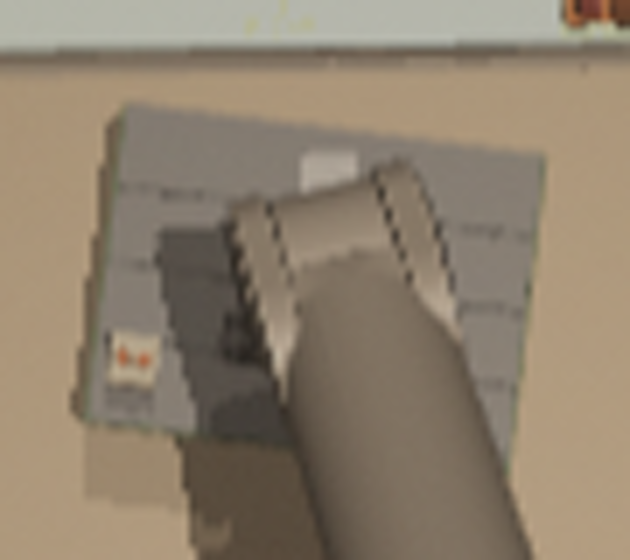

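Run:
```python
from station import bot
from fit import *
o=bot.get_obs(); print(o['t'],o['eef_pos'],o['contact_force'],o['gripper_width'],o['torque'])
p=proj('side',[[.5666,0,.1158],[.5666,0,.129],[.5666,0,.135],[.5666,.02,.1158],[.572,0,.129]])
print((p-[240,140])*6)
```

```text
5.0167 [5.66592491e-01 4.13632144e-05 1.15776919e-01] [ 1.25507523 -0.32123795  0.03269389] 0.0012635057876885841 [-0.02486017 -0.02606593  0.04687918]
[[249.50508104 290.48634225]
 [250.34516533 276.17687459]
 [250.73043324 269.61446313]
 [239.61367645 268.70038774]
 [258.45346962 274.43352135]]
```

Run:
```python
from station import bot
import cv2
a=bot.read_camera('side')['color'][:,:,::-1]
c=cv2.resize(a[165:200,265:310],None,fx=16,fy=16,interpolation=cv2.INTER_CUBIC)
c=cv2.convertScaleAbs(c,alpha=1.8,beta=20)
cv2.imwrite('pics/s3.png',c)
```

```text
(no output)
```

View pics/s3.png

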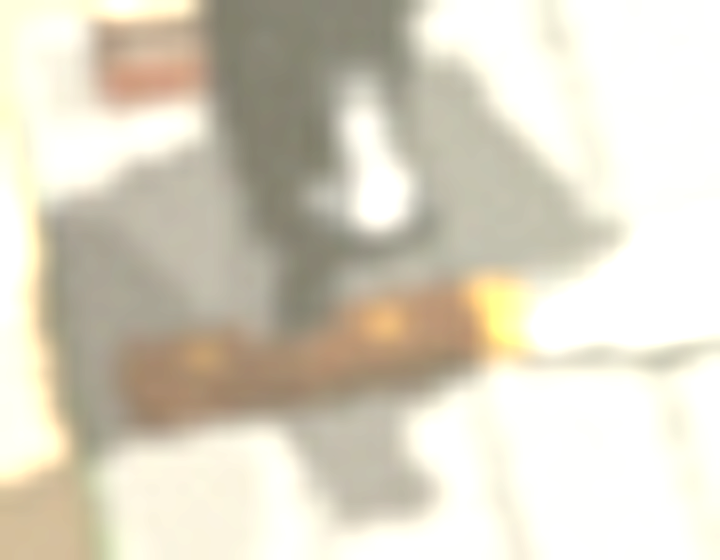

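Run:
```python
from fit import *
p=up([[305,332]],265,165,16)
for z in (.116,.125,.129,.135,.14): print(z,back('side',p,z).round(4), )
# handle axis at this ray
for x in(-5,0,5,10): 
  print(x,(proj('side',[[.572+x/1000,0,.129]])-[265,165])*16)
```

```text
0.116 [[0.5792 0.0133 0.116 ]]
0.125 [[0.576  0.0053 0.125 ]]
0.129 [[0.5747 0.0017 0.129 ]]
0.135 [[ 0.5726 -0.0036  0.135 ]]
0.14 [[ 0.5708 -0.0081  0.14  ]]
-5 [[269.18962927 336.12710999]]
0 [[289.20925232 331.82272359]]
5 [[309.2068661  327.52306936]]
10 [[329.18250687 323.22813951]]
```

The knife hasn't moved and the shut fingertips seem to end at the top of the handle, around full pixel (284,186). I'll raise the tool and measure where the fingertips really are relative to the reported TCP.

>>> step_arm:
  increments:
    - [0,0,0.03,0,0,0,1]
    - [0,0,0.05,0,0,0,1]
    - [0,0,0.05,0,0,0,1]
    - [0,0,0.05,0,0,0,1]

```text
t: 5.4
eef_pos: [0.5675, 0.0001, 0.167]
tool_rot: [-0.0, 1.0, -0.014, 0.001]
contact_force: [-0.1, 1.6, -0.9]
gripper_width: 0.004
```

Run:
```python
from station import bot
from fit import *
import cv2
o=bot.get_obs(); print(o['t'],o['eef_pos'].round(4),o['gripper_width'])
a=bot.read_camera('side')['color'][:,:,::-1]
c=cv2.resize(a[145:200,255:320],None,fx=11,fy=11,interpolation=cv2.INTER_CUBIC)
c=cv2.convertScaleAbs(c,alpha=1.6,beta=10)
for z in (0,.02):
  u=((proj('side',[o['eef_pos']+[0,0,z]])[0]-[255,145])+.5)*11; cv2.circle(c,tuple(int(v) for v in u),3,(0,0,255),-1); print(u)
cv2.imwrite('pics/s4.png',c)
```

```text
5.4 [5.675e-01 1.000e-04 1.670e-01] 0.004490640703631216
[306.43899803 378.78899247]
[308.9178742  336.95379883]
```

View pics/s4.png

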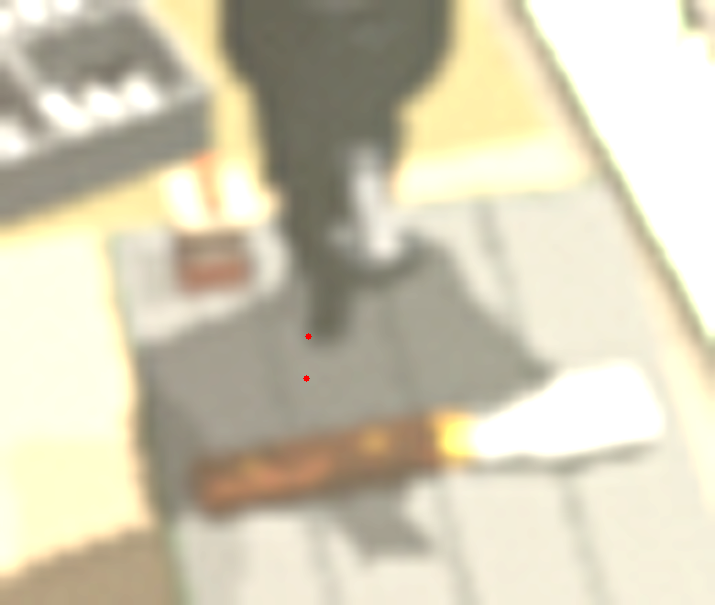

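The shut fingertips appear at crop pixel (328,342), but the reported TCP projects to (306,379). The real tips are therefore about 17 mm higher and about 5 mm further forward than reported, so the first grasp closed above the handle. I'll open, go lower while watching the force, and try again.

>>> step_arm:
  increments:
    - [0,0,0,0,0,0,-1]
    - [0,0,0,0,0,0,-1]
    - [0,0,0,0,0,0,-1]
    - [0,0,-0.03,0,0,0,-1]
    - [0,0,-0.045,0,0,0,-1]
    - [0,0,-0.052,0,0,0,-1]
    - [0,0,-0.056,0,0,0,-1]
    - [0,0,-0.06,0,0,0,-1]
    - [0,0,-0.064,0,0,0,-1]
    - [0,0,-0.064,0,0,0,-1]

```text
t: 6.28
eef_pos: [0.5667, 0.0, 0.1017]
tool_rot: [0.0, 1.0, -0.014, 0.0]
contact_force: [-0.4, -0.1, -0.4]
gripper_width: 0.997
```

Run:
```python
from station import bot
from fit import *
import cv2
o=bot.get_obs(); print(o['t'],o['eef_pos'].round(4),o['gripper_width'],o['contact_force'])
a=bot.read_camera('side')['color'][:,:,::-1]
c=cv2.resize(a[145:200,255:320],None,fx=11,fy=11,interpolation=cv2.INTER_CUBIC)
c=cv2.convertScaleAbs(c,alpha=1.6,beta=10)
cv2.imwrite('pics/s5.png',c)
```

```text
6.2833 [0.5667 0.     0.1017] 0.9970404395163833 [-0.36752788 -0.12591091 -0.36646078]
```

View pics/s5.png

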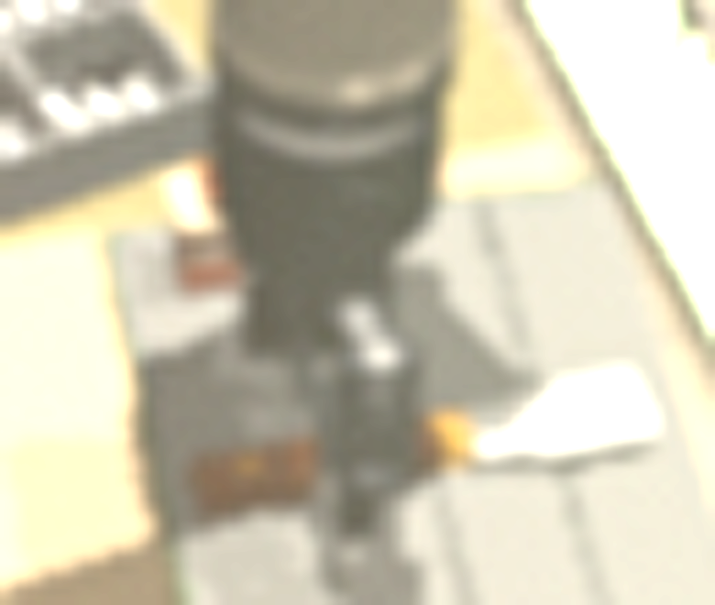

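Run:
```python
from fit import *
for z in (.113,.12,.126,.132): print(z,back('side',up([[357,528]],255,145,11),z).round(4))
for z in (.167,.18,.185,.19): print(z,back('side',up([[328,342]],255,145,11),z).round(4))
```

```text
0.113 [[ 0.5804 -0.0237  0.113 ]]
0.12 [[ 0.578  -0.0297  0.12  ]]
0.126 [[ 0.5759 -0.0349  0.126 ]]
0.132 [[ 0.5738 -0.0401  0.132 ]]
0.167 [[0.5802 0.0144 0.167 ]]
0.18 [[0.5755 0.0023 0.18  ]]
0.185 [[ 0.5737 -0.0024  0.185 ]]
0.19 [[ 0.5719 -0.0071  0.19  ]]
```

>>> step_arm:
  increments:
    - [-0.004,0,-0.002,0,0,0,-1]
    - [-0.004,0,-0.003,0,0,0,0]
    - [-0.004,0,-0.003,0,0,0,0.3]
    - [-0.004,0,-0.003,0,0,0,0.5]
    - [-0.004,0,-0.003,0,0,0,1]
    - [-0.004,0,-0.003,0,0,0,1]
    - [-0.004,0,-0.003,0,0,0,1]
    - [-0.004,0,-0.003,0,0,0,1]
    - [-0.004,0,-0.003,0,0,0,1]
    - [-0.004,0,-0.003,0,0,0,1]
  force: 60

```text
t: 7.17
eef_pos: [0.5629, 0.0001, 0.0993]
tool_rot: [-0.0, 1.0, -0.014, 0.0]
contact_force: [-1.3, 1.0, 5.4]
gripper_width: 0.233
```

Gripped: the opening is about 20–22 mm, matching the handle. Lift and look.

>>> step_arm:
  increments:
    - [0,0,0.01,0,0,0,1]
    - [0,0,0.03,0,0,0,1]
    - [0,0,0.06,0,0,0,1]
    - [0,0,0.09,0,0,0,1]
    - [0,0,0.1,0,0,0,1]
    - [0,0,0.1,0,0,0,1]
    - [0,0,0.1,0,0,0,1]

```text
t: 7.75
eef_pos: [0.5624, -0.0002, 0.1987]
tool_rot: [0.0, 1.0, -0.014, 0.0]
contact_force: [-0.6, -0.4, -1.9]
gripper_width: 0.234
```

Run:
```python
from station import bot
from fit import *
import cv2
o=bot.get_obs(); print(o['t'],o['eef_pos'].round(4),o['gripper_width'],o['contact_force'])
a=bot.read_camera('side')['color'][:,:,::-1]
cv2.imwrite('pics/side6.png',a)
c=cv2.resize(a[130:220,245:345],None,fx=7,fy=7,interpolation=cv2.INTER_CUBIC)
c=cv2.convertScaleAbs(c,alpha=1.4,beta=10)
cv2.imwrite('pics/s6.png',c)
```

```text
7.75 [ 5.624e-01 -2.000e-04  1.987e-01] 0.23376557138425327 [-0.63159132 -0.44850782 -1.88142696]
```

View pics/s6.png

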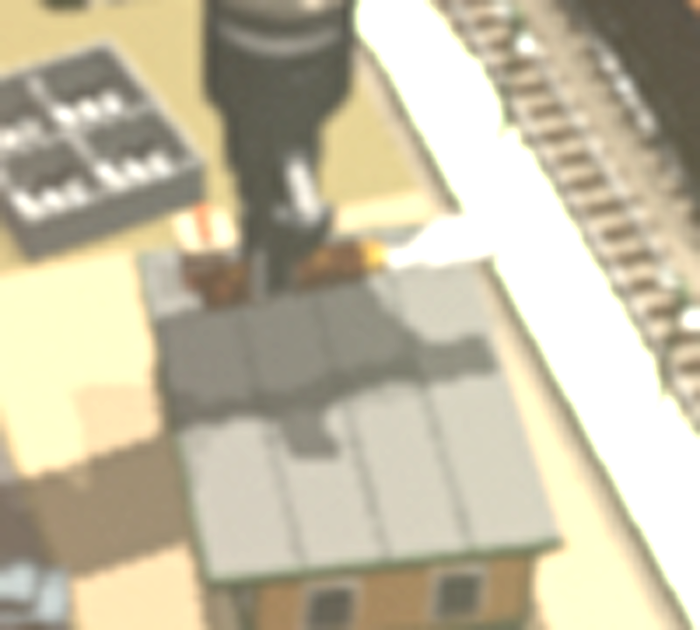

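```bash
cat > ov.py <<'E'
from fit import *
import cv2
def knife_pts(o,yaw,pitch=0,):
    L=np.array([[120,16,8],[120,-16,8],[-45,11,16],[-45,-11,16],[45,11,16],[45,-11,16],[-45,-11,0],[45,-11,0]])/1000
    c,s=np.cos(yaw),np.sin(yaw); cp,sp=np.cos(pitch),np.sin(pitch)
    R=np.array([[c,-s,0],[s,c,0],[0,0,1]])@np.array([[cp,0,-sp],[0,1,0],[sp,0,cp]])
    return o+L@R.T
def overlay(a,cam,P,x0,y0,x1,y1,f,fn):
    c=cv2.resize(a[y0:y1,x0:x1],None,fx=f,fy=f,interpolation=cv2.INTER_CUBIC)
    c=cv2.convertScaleAbs(c,alpha=1.4,beta=10)
    for p in proj(cam,P): 
        u=(p-[x0,y0]+.5)*f; cv2.circle(c,tuple(int(v) for v in u),2,(0,0,255),-1)
    cv2.imwrite(fn,c)
E
python3 - <<'E'
from ov import *
a=cv2.imread('pics/side6.png')
overlay(a,'side',knife_pts(np.array([.5715,0,.2125]),-.028),255,145,325,185,11,'pics/s6o.png')
E
```

```text
(no output)
```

View pics/s6o.png

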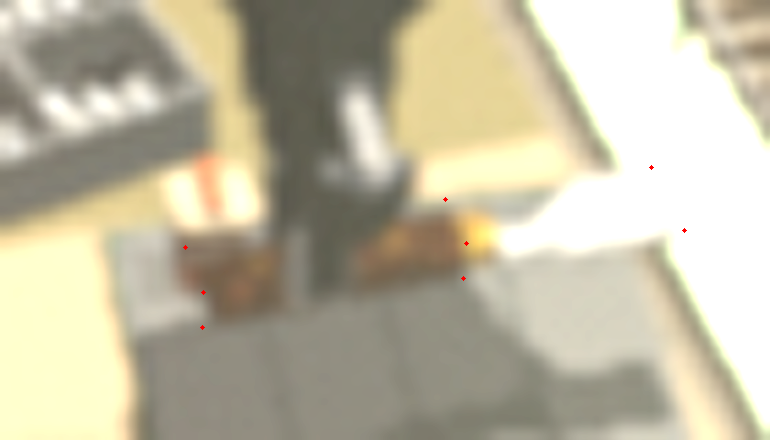

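The predicted knife corners fall on the picture, so the knife is held rigidly and level, with its origin at reported TCP + (9, 0, 13.7) mm. Carry it to the front of the slot.

>>> step_arm:
  increments:
    - [-0.01,-0.02,0,0,0,0,1]
    - [-0.03,-0.05,0,0,0,-0.5,1]
    - [-0.05,-0.08,0,0,0,-1,1]
    - [-0.075,-0.11,0,0,0,-1.5,1]
    - [-0.095,-0.14,0,0,0,-2,1]
    - [-0.115,-0.17,0,0,0,-2.5,1]
    - [-0.135,-0.2,0,0,0,-3.1,1]
    - [-0.155,-0.23,0,0,0,-3.1,1]
    - [-0.175,-0.26,0,0,0,-3.1,1]
    - [-0.19,-0.29,0,0,0,-3.1,1]

```text
t: 8.63
eef_pos: [0.3693, -0.2906, 0.1969]
tool_rot: [-0.001, 0.999, -0.042, -0.002]
contact_force: [-0.1, -0.9, -1.2]
gripper_width: 0.234
```

>>> step_arm:
  increments:
    - [-0.015,-0.02,0,0,0,0,1]
    - [-0.025,-0.036,0,0,0,0,1]
    - [-0.025,-0.036,-0.02,0,0,0,1]
    - [-0.025,-0.036,-0.05,0,0,0,1]
    - [-0.025,-0.036,-0.08,0,0,0,1]
    - [-0.025,-0.036,-0.1,0,0,0,1]
    - [-0.025,-0.036,-0.1,0,0,0,1]
    - [-0.025,-0.036,-0.1,0,0,0,1]

```text
t: 9.3
eef_pos: [0.346, -0.3248, 0.0971]
tool_rot: [-0.001, 0.999, -0.041, -0.002]
contact_force: [0.1, -0.3, -1.1]
gripper_width: 0.234
```

Run:
```python
from station import bot
from ov import *
from scipy.spatial.transform import Rotation as R
o=bot.get_obs(); p=o['eef_pos'];M=R.from_quat(o['tool_rot'],scalar_first=True).as_matrix()
yaw=np.arctan2(M[1,0],M[0,0]); print(o['t'],p.round(4),np.degrees(yaw),M[:,2].round(4),o['q'].round(2),o['gripper_width'])
k=p+[.009*np.cos(yaw),.009*np.sin(yaw),.0137]
P=np.r_[knife_pts(k,yaw),[[.546-.085*np.cos(.082)-.069*np.sin(.082),-.3422+.085*np.sin(.082)-.069*np.cos(.082),.045]]]
a=bot.read_camera('side')['color'][:,:,::-1].copy(); cv2.imwrite('pics/side7.png',a)
overlay(a,'side',P,210,230,330,330,6,'pics/s7.png')
a=bot.read_camera('top')['color'][:,:,::-1].copy(); cv2.imwrite('pics/top7.png',a)
overlay(a,'top',P,290,140,370,240,6,'pics/t7.png')
```

```text
9.3 [ 0.346  -0.3248  0.0971] -4.7195479822988 [-0.0042  0.003  -1.    ] [ 0.65  0.3  -0.03  2.12  0.01  0.72 -1.04] 0.23361020601430532
```

View pics/s7.png

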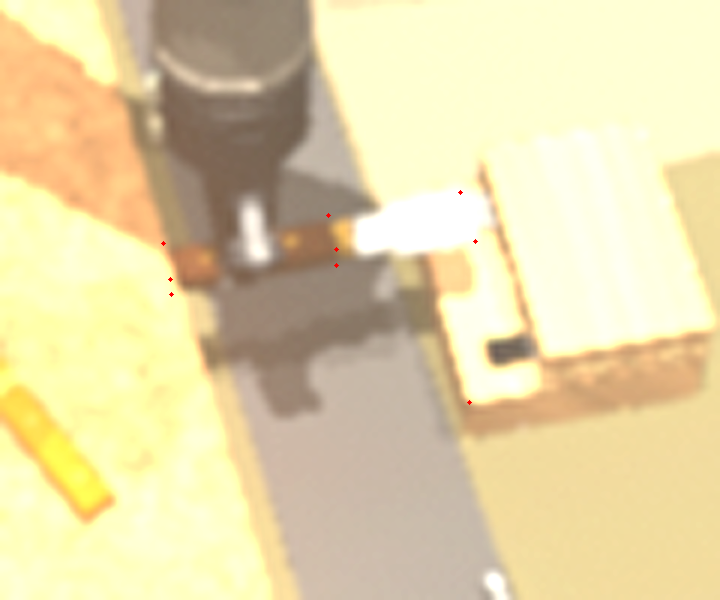

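View pics/t7.png

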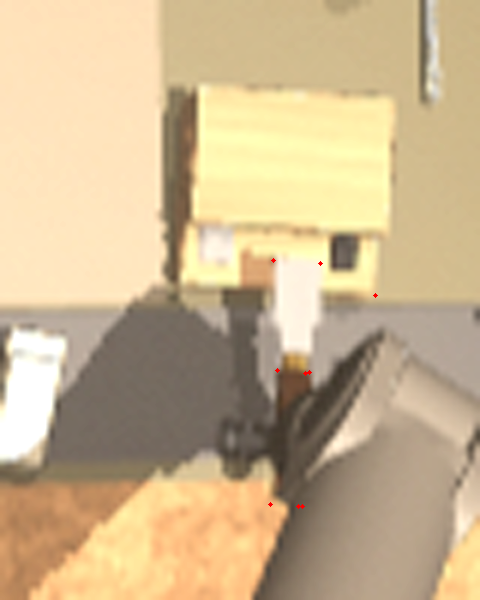

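Run:
```python
import cv2
def crop(a,x0,y0,x1,y1,f,n):
    c=cv2.resize(a[y0:y1,x0:x1],None,fx=f,fy=f,interpolation=cv2.INTER_CUBIC); cv2.imwrite("pics/"+n,c)
crop(cv2.imread('pics/side7.png'),235,255,297,282,12,'s7b.png')
crop(cv2.imread('pics/top7.png'),328,175,352,225,12,'t7b.png')
```

```text
(no output)
```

View pics/s7b.png

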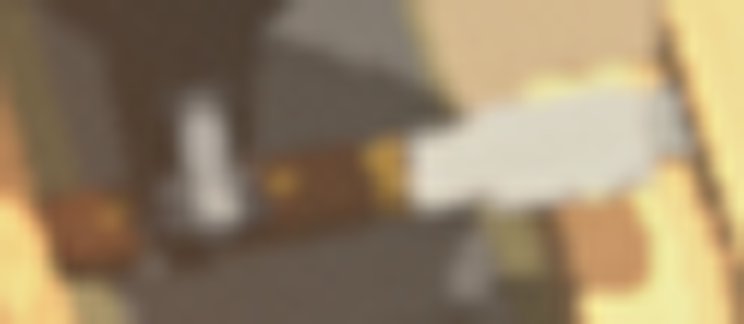

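View pics/t7b.png

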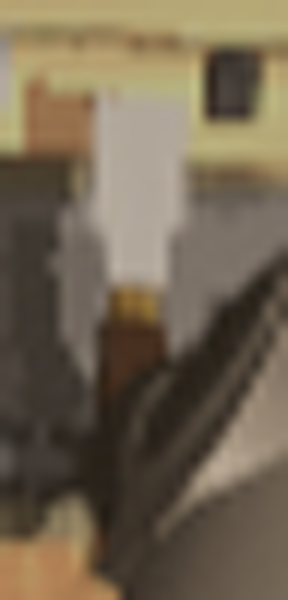

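```bash
cat > m2.py <<'E'
from fit import *
from scipy.optimize import least_squares
def pts(x,L):
    L=np.array(L,float)/1000; y=np.radians(x[3]); p=np.radians(x[4])
    c,s=np.cos(y),np.sin(y); cp,sp=np.cos(p),np.sin(p)
    R=np.array([[c,-s,0],[s,c,0],[0,0,1]])@np.array([[cp,0,-sp],[0,1,0],[sp,0,cp]])
    return x[:3]+L@R.T
side=([[-45,11,16],[-45,-11,0],[55,11,8],[55,-11,8],[45,11,16]],up([[48,203],[62,272],[404,140],[413,208],[362,145]],235,255,12))
top=([[120,16,8],[120,-16,8],[55,8,9],[55,-8,9],[45,11,16],[45,-11,16]],up([[97,92],[190,97],[107,286],[168,288],[103,321],[167,323]],328,175,12))
def r(x): return np.concatenate([(proj('side',pts(x,side[0]))-side[1]).ravel(),(proj('top',pts(x,top[0]))-top[1]).ravel(),[(x[3]+4.7)*.5,(x[4])*.5]])
s=least_squares(r,[.355,-.326,.11,-4.7,0]); print(s.x.round(4)); print(r(s.x).round(2))
print('pred',[.346+.009,-.3248-.0007,.0971+.0137])
E
python3 m2.py
```

```text
[ 0.3575 -0.3276  0.1114 -4.7845 -0.0438]
[-0.87 -1.1  -0.7   1.66 -0.08  0.27  0.64  0.34  0.44 -0.99  0.03  0.11
  0.09  0.22  0.33 -0.06 -0.84  0.04  0.1  -0.65  0.17 -0.45 -0.04 -0.02]
pred [0.355, -0.32549999999999996, 0.11080000000000001]
```

Fitting both cameras gives the knife at (0.3575, -0.3276, 0.111) and yaw -4.8°. In the block frame that's lateral offset -1 mm with the tip 24 mm before the mouth. Lower it to slot height.

>>> step_arm:
  increments:
    - [0,0,-0.03,0,0,0,1]
    - [0,0,-0.05,0,0,0,1]
    - [0,0,-0.06,0,0,0,1]
    - [0,0,-0.064,0,0,0,1]
    - [0,0,-0.064,0,0,0,1]
    - [0,0,-0.064,0,0,0,1]

```text
t: 9.9
eef_pos: [0.3483, -0.3266, 0.0358]
tool_rot: [0.0, 0.999, -0.041, 0.001]
contact_force: [-0.8, 1.4, -0.8]
gripper_width: 0.23
```

Run:
```python
from station import bot
import cv2
o=bot.get_obs(); print(o['t'],o['eef_pos'].round(4),o['gripper_width'],o['contact_force'])
a=bot.read_camera('side')['color'][:,:,::-1].copy(); cv2.imwrite('pics/side8.png',a)
t=bot.read_camera('top')['color'][:,:,::-1].copy(); cv2.imwrite('pics/top8.png',t)
print(bot.get_obs()['eef_pos'].round(4))
def crop(a,x0,y0,x1,y1,f,n):
    c=cv2.resize(a[y0:y1,x0:x1],None,fx=f,fy=f,interpolation=cv2.INTER_CUBIC); cv2.imwrite("pics/"+n,c)
crop(a,230,255,300,305,10,'s8b.png')
crop(t,318,165,358,225,9,'t8b.png')
```

```text
9.9 [ 0.3483 -0.3266  0.0358] 0.22994810294806386 [-0.75906608  1.38337236 -0.80553673]
[ 0.3485 -0.3267  0.036 ]
```

View pics/s8b.png

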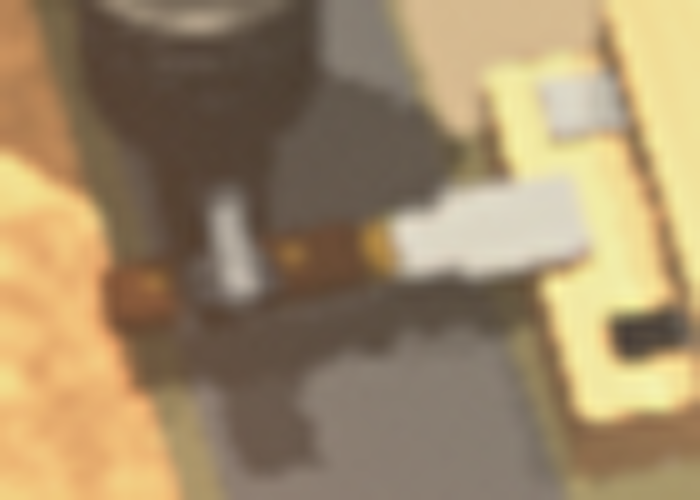

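View pics/t8b.png

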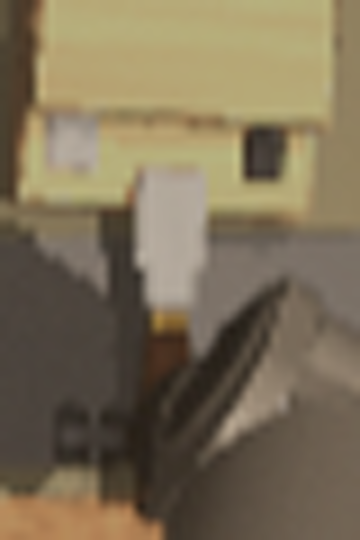

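```bash
sed -e "s/^side=.*/side=([[120,16,8],[120,-16,8],[55,11,8],[55,-11,8],[-45,11,16],[-45,-11,0]],up([[578,178],[591,256],[387,222],[400,275],[106,273],[125,330]],230,255,10))/" -e "s/^top=.*/top=([[120,16,8],[120,-16,8],[55,8,9],[55,-8,9]],up([[137,172],[210,174],[150,309],[188,310]],318,165,9))/" -e "s/\.355,-\.326,\.11,/.357,-.326,.05,/" m2.py > m3.py; python3 m3.py
python3 - <<'E'
from fit import *
c,s=np.cos(.082),-np.sin(.082)
for b in ([-45,0,53],):
  P=[.546+(c*b[0]-s*b[1])/1e3,-.3422+(s*b[0]+c*b[1])/1e3,b[2]/1e3]; print(P)
E
```

```text
[ 0.3598 -0.329   0.0495 -4.4001 -0.2431]
[-0.38 -0.25  0.74  0.07  0.31 -0.03  0.49  0.32 -1.   -1.12 -1.58  1.43
  0.34 -0.7  -0.21 -0.46  0.09 -0.44 -0.34 -0.32  0.15 -0.12]
pred [0.355, -0.32549999999999996, 0.11080000000000001]
[np.float64(0.5011512052461682), np.float64(-0.33851413386994816), 0.053]
```

The fit confirms knife z = 49.5 mm, so it's 3 mm too high for the slot. Lower 3 mm, shift 1 mm left and start in along the slot direction.

>>> step_arm:
  increments:
    - [0,0.001,-0.003,0,0,0,1]
    - [0,0.001,-0.003,0,0,0,1]
    - [0.01,0.0002,-0.003,0,0,0,1]
    - [0.02,-0.0006,-0.003,0,0,0,1]
    - [0.028,-0.0013,-0.003,0,0,0,1]
    - [0.036,-0.002,-0.003,0,0,0,1]
    - [0.044,-0.0026,-0.003,0,0,0,1]
    - [0.044,-0.0026,-0.003,0,0,0,1]
    - [0.044,-0.0026,-0.003,0,0,0,1]

```text
t: 10.75
eef_pos: [0.3921, -0.3285, 0.0317]
tool_rot: [-0.0, 0.999, -0.041, -0.0]
contact_force: [-0.6, -0.6, -0.4]
gripper_width: 0.229
```

Run:
```python
from station import bot
import cv2
o=bot.get_obs(); print(o['t'],o['eef_pos'].round(4),o['gripper_width'],o['contact_force'],o['torque'])
a=bot.read_camera('side')['color'][:,:,::-1].copy(); cv2.imwrite('pics/side9.png',a)
t=bot.read_camera('top')['color'][:,:,::-1].copy(); cv2.imwrite('pics/top9.png',t)
def crop(a,x0,y0,x1,y1,f): return cv2.resize(a[y0:y1,x0:x1],None,fx=f,fy=f,interpolation=cv2.INTER_CUBIC)
A=crop(a,240,250,310,305,8);B=crop(t,318,160,358,215,8)
cv2.imwrite('pics/st9.png',cv2.hconcat([A,B[:A.shape[0]]]))
```

```text
10.75 [ 0.3921 -0.3285  0.0317] 0.22920215472904448 [-0.55448367 -0.5534188  -0.44238885] [-0.01075023  0.01830721  0.04154971]
```

View pics/st9.png

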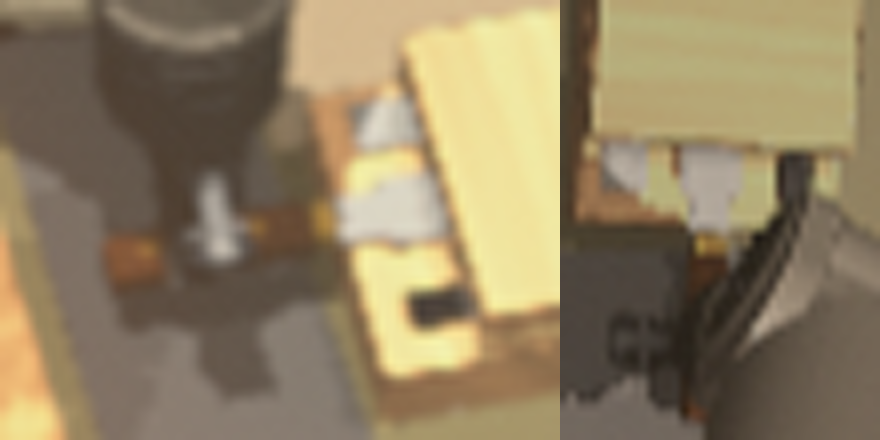

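The blade is entering the slot, centred between the rule and the file, with no contact force. Continue.

>>> step_arm:
  increments:
    - [0.008,-0.0007,0,0,0,0,1]
    - [0.016,-0.0013,0,0,0,0,1]
    - [0.024,-0.002,0,0,0,0,1]
    - [0.03,-0.0025,0,0,0,0,1]
    - [0.034,-0.0028,0,0,0,0,1]
    - [0.037,-0.003,0,0,0,0,1]
    - [0.037,-0.003,0,0,0,0,1]
    - [0.037,-0.003,0,0,0,0,1]

```text
t: 11.52
eef_pos: [0.4285, -0.3315, 0.0317]
tool_rot: [-0.0, 0.999, -0.041, -0.0]
contact_force: [-0.8, -1.3, -0.9]
gripper_width: 0.235
```

>>> step_arm:
  increments:
    - [0.002,-0.0002,0,0,0,0,1]
    - [0.004,-0.0003,0,0,0,0,1]
    - [0.006,-0.0005,0,0,0,0,1]
    - [0.006,-0.0005,0,0,0,0,1]
    - [0.006,-0.0005,0,0,0,0,1]

```text
t: 11.93
eef_pos: [0.4347, -0.3321, 0.0318]
tool_rot: [0.0, 0.999, -0.041, 0.0]
contact_force: [0.2, -0.0, -1.0]
gripper_width: 0.234
```

>>> step_arm:
  increments:
    - [0.002,-0.0002,0,0,0,0,1]
    - [0.003,-0.0002,0,0,0,0,1]
    - [0.004,-0.0003,0,0,0,0,1]
    - [0.004,-0.0003,0,0,0,0,1]

```text
t: 12.27
eef_pos: [0.4361, -0.3321, 0.0312]
tool_rot: [-0.001, 0.999, -0.042, -0.002]
contact_force: [-5.9, 0.7, 1.7]
gripper_width: 0.23
```

Run:
```python
from station import bot
import cv2
o=bot.get_obs(); print(o['t'],o['eef_pos'].round(4),o['gripper_width'],o['contact_force'],o['torque'])
a=bot.read_camera('side')['color'][:,:,::-1].copy(); cv2.imwrite('pics/side10.png',a)
t=bot.read_camera('top')['color'][:,:,::-1].copy(); cv2.imwrite('pics/top10.png',t)
def crop(a,x0,y0,x1,y1,f): return cv2.resize(a[y0:y1,x0:x1],None,fx=f,fy=f,interpolation=cv2.INTER_CUBIC)
A=crop(a,250,250,310,305,9);B=crop(t,318,160,350,215,9)
cv2.imwrite('pics/st10.png',cv2.hconcat([A,B[:A.shape[0]]]))
```

```text
12.2667 [ 0.4361 -0.3321  0.0312] 0.23031227390725753 [-5.91231534  0.72805214  1.70893676] [ 0.09030141  1.2761775  -0.05672559]
```

View pics/st10.png

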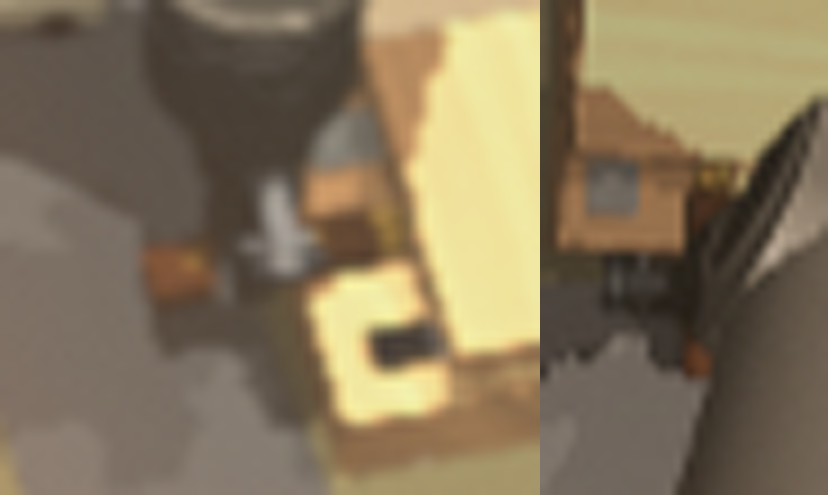

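Contact force is 6 N along the slot at the expected home position, with the ferrule at the face. Release and lift.

>>> step_arm:
  increments:
    - [0,0,-0.001,0,0,0,1]
    - [0,0,-0.001,0,0,0,0.2]
    - [0,0,-0.001,0,0,0,0]
    - [0,0,-0.001,0,0,0,-0.2]
    - [0,0,-0.001,0,0,0,-0.2]
    - [0,0,-0.001,0,0,0,-0.2]
    - [0,0,0.02,0,0,0,-0.2]
    - [0,0,0.05,0,0,0,-0.2]
    - [0,0,0.08,0,0,0,-0.2]
    - [0,0,0.11,0,0,0,-0.2]

```text
t: 13.2
eef_pos: [0.4385, -0.3322, 0.1429]
tool_rot: [-0.0, 0.999, -0.041, -0.0]
contact_force: [-0.3, -0.0, -0.4]
gripper_width: 0.596
```

>>> step_arm:
  increments:
    - [-0.02,0.02,0.04,0,0,0,-0.2]
    - [-0.03,0.055,0.07,0,0,0,-0.2]
    - [-0.03,0.09,0.08,0,0,0,-0.2]
    - [-0.03,0.12,0.08,0,0,0,-0.2]
    - [-0.03,0.15,0.08,0,0,0,-0.2]
    - [-0.03,0.15,0.08,0,0,0,-0.2]

```text
t: 13.7
eef_pos: [0.4092, -0.1765, 0.2226]
tool_rot: [-0.001, 0.999, -0.037, 0.001]
contact_force: [0.0, 0.1, -0.7]
gripper_width: 0.602
```

Run:
```python
from station import bot
import cv2
o=bot.get_obs(); print(o['t'],o['eef_pos'].round(4),o['gripper_width'],o['contact_force'])
a=bot.read_camera('side')['color'][:,:,::-1].copy(); cv2.imwrite('pics/side11.png',a)
t=bot.read_camera('top')['color'][:,:,::-1].copy(); cv2.imwrite('pics/top11.png',t)
def crop(a,x0,y0,x1,y1,f): return cv2.resize(a[y0:y1,x0:x1],None,fx=f,fy=f,interpolation=cv2.INTER_CUBIC)
A=crop(a,255,250,300,305,10);B=crop(t,318,160,350,215,10)
cv2.imwrite('pics/st11.png',cv2.hconcat([A,B]))
```

```text
13.7 [ 0.4092 -0.1765  0.2226] 0.6023150174120179 [ 0.00365498  0.12810682 -0.70100253]
```

View pics/st11.png

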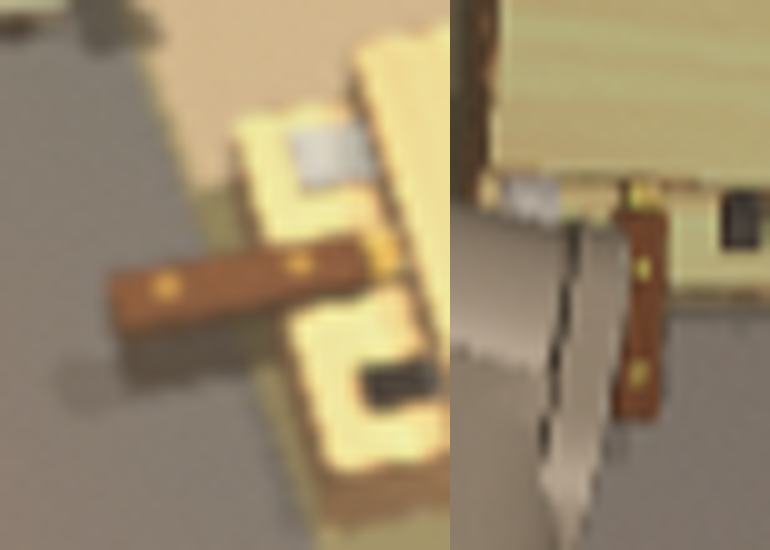

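Run:
```python
from fit import *
L=[[-45,11,61],[-45,-11,61],[45,11,61],[45,-11,61]]
o=[('top',L,up([[164,418],[209,418],[166,209],[217,210]],318,160,10)),('side',L,up([[108,274],[120,318],[358,237],[370,283]],255,250,10))]
for c in (('top','side'),('top',),('side',)):
    x,r=fit(o,[.44,-.33,-.08],c); d=x[:2]-[.5011,-.3385]; y=-.082
    print(c,x.round(4),'in slot frame',(d@[np.cos(y),np.sin(y)]).round(4),(d@[-np.sin(y),np.cos(y)]).round(4),'rms',np.sqrt((r**2).mean()).round(2))
```

```text
('top', 'side') [ 0.4463 -0.3353 -0.0848] in slot frame -0.0549 -0.0013 rms 0.58
('top',) [ 0.4467 -0.3347 -0.0512] in slot frame -0.0545 -0.0006 rms 0.27
('side',) [ 0.4459 -0.3358 -0.113 ] in slot frame -0.0552 -0.0018 rms 0.66
```

The knife is home: slot-frame x = -54.9 mm against -55 nominal, y ≈ -1 mm, and the fingers are away from it. Next I'll pinch the chimney with the jaw axis parallel to the hinge and lift along the arc.

>>> step_arm:
  increments:
    - [0.01,0.02,0,0,0,-0.5,-1]
    - [0.03,0.055,0,0,0,-1,-1]
    - [0.05,0.09,0,0,0,-1.5,-1]
    - [0.07,0.125,0,0,0,-2,-1]
    - [0.09,0.16,0,0,0,-2.5,-1]
    - [0.11,0.195,0,0,0,-3,-1]
    - [0.125,0.23,0,0,0,-3.3,-1]
    - [0.14,0.26,0,0,0,-3.3,-1]
    - [0.155,0.288,0,0,0,-3.3,-1]
    - [0.155,0.288,0,0,0,-3.3,-1]

```text
t: 14.63
eef_pos: [0.566, 0.1116, 0.2213]
tool_rot: [-0.002, 0.998, -0.067, 0.0]
contact_force: [0.7, 1.2, -0.2]
gripper_width: 0.999
```

>>> step_arm:
  increments:
    - [0,0,0,0,0,0,-1]
    - [0,0,-0.02,0,0,0,-1]
    - [0,0,-0.04,0,0,0,-1]
    - [0,0,-0.04,0,0,0,-1]

```text
t: 14.97
eef_pos: [0.5613, 0.102, 0.1779]
tool_rot: [0.002, 0.997, -0.072, -0.003]
contact_force: [-0.6, -0.0, -1.6]
gripper_width: 1.001
```

Run:
```python
from station import bot
from fit import *
import cv2
from scipy.spatial.transform import Rotation as R
o=bot.get_obs(); M=R.from_quat(o['tool_rot'],scalar_first=True).as_matrix()
print(o['t'],o['eef_pos'].round(4),np.degrees(np.arctan2(M[1,0],M[0,0])),o['gripper_width'],o['contact_force'],o['q'].round(2))
print('chimney top view',back('top',up([[128,371]],215,120,9),.147), 'side',back('side',up([[129,62]],258,155,8),.147))
a=bot.read_camera('side')['color'][:,:,::-1].copy()
cv2.imwrite('pics/s12.png',cv2.resize(a[120:220,230:340],None,fx=6,fy=6,interpolation=cv2.INTER_CUBIC))
```

```text
14.9667 [0.5613 0.102  0.1779] -8.21009398135281 1.0009692352155488 [-0.59901837 -0.04159014 -1.58297059] [-0.04  0.36 -0.31  1.82  0.13  0.99 -2.12]
chimney top view [[0.56971974 0.11154616 0.147     ]] side [[0.57103735 0.11542712 0.147     ]]
```

View pics/s12.png

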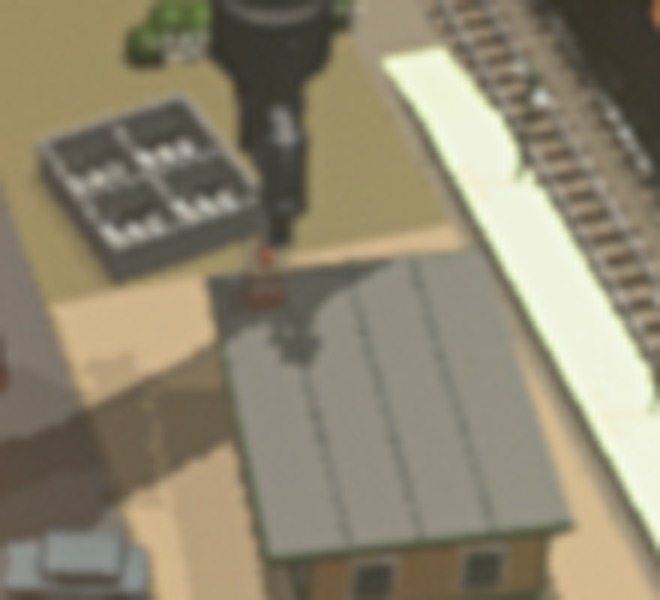

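>>> step_arm:
  increments:
    - [0.005,0.0105,0,0,0,0,-1]
    - [0.005,0.0105,-0.02,0,0,0,-1]
    - [0.005,0.0105,-0.045,0,0,0,-1]
    - [0.005,0.0105,-0.065,0,0,0,-1]
    - [0.005,0.0105,-0.071,0,0,0,-1]
    - [0.005,0.0105,-0.071,0,0,0,-1]
    - [0.005,0.0105,-0.071,0,0,0,-1]

```text
t: 15.6
eef_pos: [0.5697, 0.1165, 0.1122]
tool_rot: [-0.0, 0.998, -0.07, 0.001]
contact_force: [1.5, 0.3, -0.3]
gripper_width: 1.001
```

>>> step_arm:
  increments:
    - [0,0,0,0,0,0,-0.3]
    - [0,0,0,0,0,0,0.2]
    - [0,0,0,0,0,0,0.4]
    - [0,0,0,0,0,0,1]
    - [0,0,0,0,0,0,1]
    - [0,0,0,0,0,0,1]
    - [0,0,0,0,0,0,1]
  force: 40

```text
t: 16.18
eef_pos: [0.5686, 0.1139, 0.1117]
tool_rot: [0.001, 0.998, -0.071, -0.0]
contact_force: [-2.6, -4.9, 8.0]
gripper_width: 0.271
```

Run:
```python
from station import bot
import cv2
o=bot.get_obs(); 
print(o['t'],o['eef_pos'].round(4),o['gripper_width'],o['contact_force'],o['torque'])
a=bot.read_camera('side')['color'][:,:,::-1].copy()
cv2.imwrite('pics/s13.png',cv2.resize(a[130:200,240:320],None,fx=8,fy=8,interpolation=cv2.INTER_CUBIC))
```

```text
16.1833 [0.5686 0.1139 0.1117] 0.27073783693415937 [-2.58956801 -4.86263481  7.99682155] [-1.19251107  0.56382991  0.05889124]
```

View pics/s13.png

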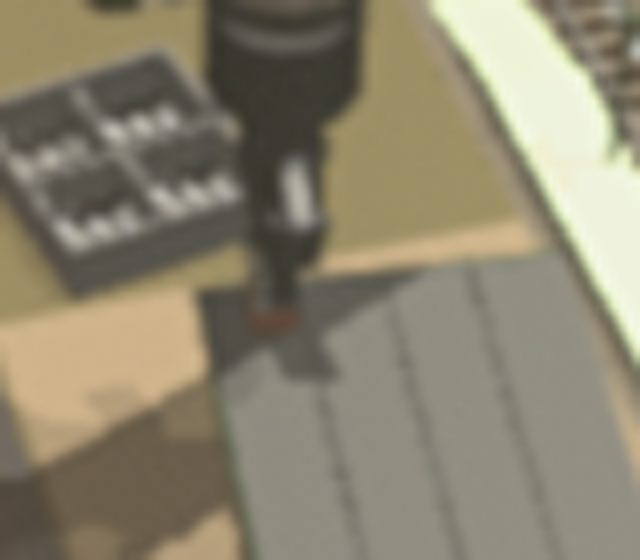

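The chimney is pinched: the opening is about 23 mm for a 24 mm chimney. Start lifting along the arc, tilting the tool by half the roof angle.

>>> step_arm:
  increments:
    - [0.0024,-0.0003,0.013,0.35,2.5,0,1]
    - [0.0055,-0.0008,0.0257,0.7,5,0,1]
    - [0.01,-0.0014,0.038,1.03,7.4,0,1]
    - [0.0156,-0.0022,0.0498,1.38,9.9,0,1]
    - [0.0156,-0.0022,0.0498,1.38,9.9,0,1]
    - [0.0156,-0.0022,0.0498,1.38,9.9,0,1]

```text
t: 16.73
eef_pos: [0.5845, 0.1117, 0.1595]
tool_rot: [-0.005, 0.994, -0.071, -0.087]
contact_force: [1.2, -5.9, -4.7]
gripper_width: 0.269
```

Run:
```python
from station import bot
import cv2
o=bot.get_obs(); 
print(o['t'],o['eef_pos'].round(4),o['gripper_width'],o['contact_force'],o['torque'],o['q'].round(2))
a=bot.read_camera('side')['color'][:,:,::-1].copy()
cv2.imwrite('pics/s14.png',cv2.resize(a[110:230,230:340],None,fx=5,fy=5,interpolation=cv2.INTER_CUBIC))
```

```text
16.7333 [0.5845 0.1117 0.1595] 0.2685935816743219 [ 1.23389927 -5.86593485 -4.66650512] [-1.19383125 -0.78579372  0.0961687 ] [-0.03  0.51 -0.31  1.65  0.08  1.17 -2.07]
```

View pics/s14.png

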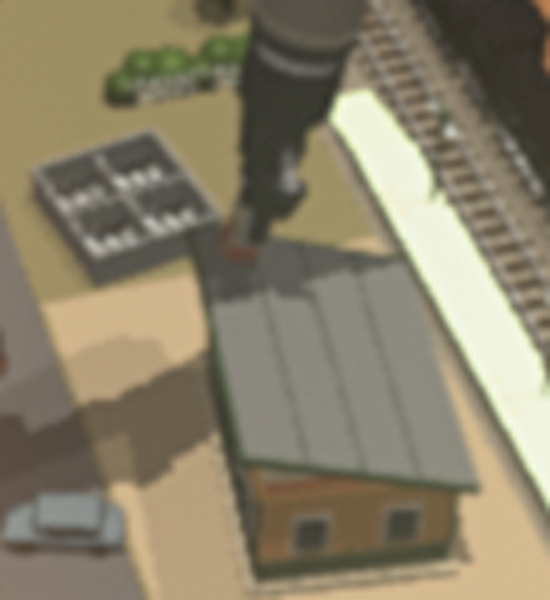

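The roof is up to about 20° with the chimney still held. Continue to about 40°.

>>> step_arm:
  increments:
    - [0.0065,-0.0009,0.011,0.35,2.5,0,1]
    - [0.0138,-0.0019,0.0218,0.7,5,0,1]
    - [0.022,-0.003,0.0315,1.03,7.4,0,1]
    - [0.0311,-0.0043,0.0406,1.38,9.9,0,1]
    - [0.0311,-0.0043,0.0406,1.38,9.9,0,1]
    - [0.0311,-0.0043,0.0406,1.38,9.9,0,1]

```text
t: 17.28
eef_pos: [0.6154, 0.1073, 0.1991]
tool_rot: [-0.01, 0.982, -0.07, -0.173]
contact_force: [0.6, -6.0, -5.3]
gripper_width: 0.27
```

Run:
```python
from station import bot
import cv2
o=bot.get_obs(); 
print(o['t'],o['eef_pos'].round(4),o['gripper_width'],o['contact_force'],o['torque'],o['q'].round(2))
a=bot.read_camera('side')['color'][:,:,::-1].copy()
cv2.imwrite('pics/s15.png',cv2.resize(a[110:230,230:340],None,fx=5,fy=5,interpolation=cv2.INTER_CUBIC))
```

```text
17.2833 [0.6154 0.1073 0.1991] 0.27026574681804644 [ 0.57995749 -6.00698138 -5.30689136] [-1.24048936 -0.93313205  0.40615278] [-0.02  0.63 -0.3   1.39  0.03  1.47 -2.02]
```

View pics/s15.png

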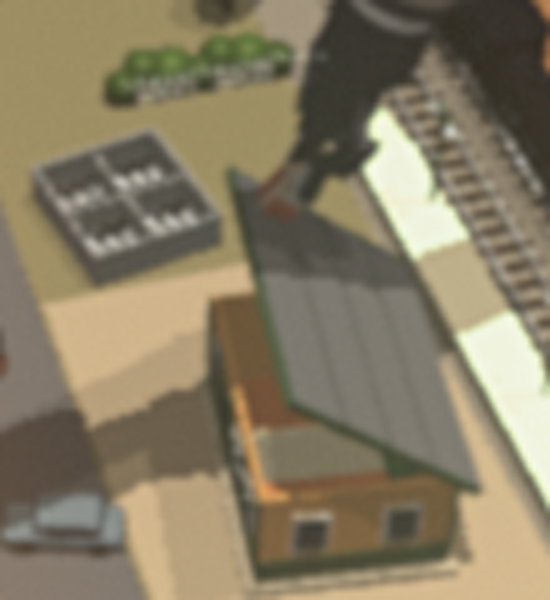

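>>> step_arm:
  increments:
    - [0.0098,-0.0014,0.008,0.35,2.5,0,1]
    - [0.0202,-0.0028,0.0154,0.7,5,0,1]
    - [0.0202,-0.0028,0.0154,0.7,5,0,1]
    - [0.0202,-0.0028,0.0154,0.7,5,0,1]
    - [0.0202,-0.0028,0.0154,0.7,5,0,1]

```text
t: 17.75
eef_pos: [0.6349, 0.1046, 0.2139]
tool_rot: [-0.013, 0.974, -0.069, -0.216]
contact_force: [0.5, -5.6, -7.9]
gripper_width: 0.264
```

Run:
```python
from station import bot
from fit import *
import cv2
o=bot.get_obs(); 
print(o['t'],o['eef_pos'].round(4),o['gripper_width'],o['contact_force'],o['torque'],o['q'].round(2))
a=bot.read_camera('side')['color'][:,:,::-1].copy(); cv2.imwrite('pics/side16.png',a)
c=cv2.resize(a[130:225,250:340],None,fx=8,fy=8,interpolation=cv2.INTER_CUBIC)
cv2.imwrite('pics/s16.png',c[:600] if 0 else cv2.resize(c,None,fx=.78,fy=.78))
cv2.imwrite('pics/s16raw.png',c)
for cam in('side','top'):
  if cam=='top': t=bot.read_camera('top')['color'][:,:,::-1].copy(); cv2.imwrite('pics/top16.png',t)
  for n in ('roof_edge','roof_hinge','chimney'): print(cam,n,[(np.array(d['location'])*[512,384],d['conf']) for d in bot.place_of(n,cam)][:2])
def P(x,y,z,th):
  a,h=80-x,z-105; X=80-a*np.cos(th)+h*np.sin(th); Z=105+a*np.sin(th)+h*np.cos(th)
  c,s=np.cos(-.137),np.sin(-.137); return [.6245+(c*X-s*y)/1e3,.005+(s*X+c*y)/1e3,Z/1e3]
for d in (40,45,50,55):
  th=np.radians(d)
  Q=[P(-105,-125,113,th),P(-105,125,113,th),P(85,-125,113,th),P(-105,0,105,th)]
  print(d,'side',proj('side',Q).round(1).tolist(),'top',proj('top',Q).round(1).tolist())
```

```text
17.75 [0.6349 0.1046 0.2139] 0.26357759363414496 [ 0.54536189 -5.57986287 -7.85363305] [-1.33584954 -1.16292297  0.56161991] [-0.02  0.71 -0.29  1.24  0.02  1.62 -2.  ]
side roof_edge [(array([287.2832, 159.3984]), 0.89)]
side roof_hinge [(array([316.8768, 182.016 ]), 0.72), (array([295.4752, 140.5056]), 0.64)]
side chimney [(array([295.5776, 144.8832]), 0.84), (array([286.976 , 158.7072]), 0.47)]
top roof_edge []
top roof_hinge [(array([256.    , 129.4848]), 0.89)]
top chimney [(array([227.1744, 137.3184]), 0.57)]
40 side [[289.0, 189.1], [276.2, 142.1], [326.1, 207.6], [280.8, 165.7]] top [[285.8, 161.9], [221.2, 154.1], [287.6, 130.8], [253.3, 159.5]]
45 side [[292.4, 186.5], [279.2, 139.5], [326.1, 207.7], [283.9, 163.0]] top [[286.3, 158.6], [221.4, 150.7], [287.6, 130.8], [253.7, 156.3]]
50 side [[296.2, 184.0], [282.5, 137.1], [326.1, 207.8], [287.2, 160.5]] top [[286.9, 155.1], [221.6, 147.1], [287.6, 130.8], [254.1, 152.9]]
55 side [[300.2, 181.7], [286.1, 134.9], [326.1, 208.0], [290.9, 158.1]] top [[287.5, 151.3], [221.9, 143.2], [287.6, 130.8], [254.5, 149.2]]
```

View pics/s16.png

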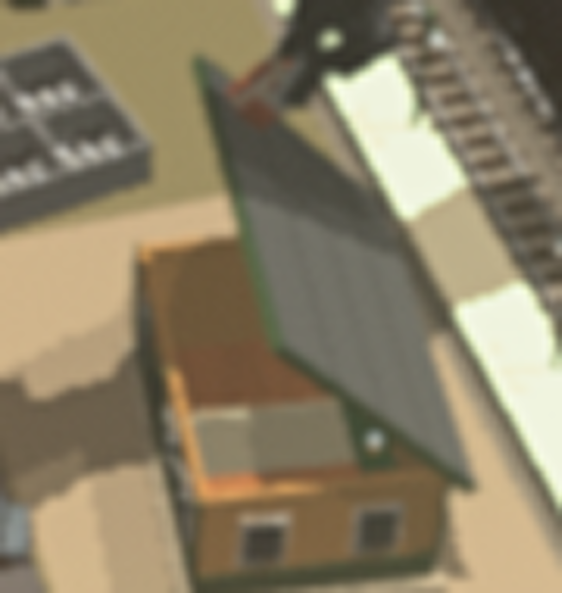

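From the corners and the network's roof-edge point, the side view gives about 49–50°. Check the top view, the knife and stillness.

>>> step_arm:
  increments:
    - [0,0,0,0,0,0,1]
    - [0,0,0,0,0,0,1]
    - [0,0,0,0,0,0,1]
    - [0,0,0,0,0,0,1]
    - [0,0,0,0,0,0,1]
    - [0,0,0,0,0,0,1]

```text
t: 18.65
eef_pos: [0.6348, 0.1046, 0.2138]
tool_rot: [-0.013, 0.974, -0.069, -0.216]
contact_force: [1.6, -6.3, -8.7]
gripper_width: 0.265
```

Run:
```python
from station import bot
from fit import *
import cv2
o=bot.get_obs(); 
print(o['t'],o['eef_pos'].round(4),o['gripper_width'],o['contact_force'],o['joint_vel'].round(3))
a=bot.read_camera('side')['color'][:,:,::-1].copy(); cv2.imwrite('pics/side17.png',a)
t=bot.read_camera('top')['color'][:,:,::-1].copy(); cv2.imwrite('pics/top17.png',t)
print([(np.array(d['location'])*[512,384],d['conf']) for d in bot.place_of('roof_edge','side')][:2])
d=cv2.absdiff(a,cv2.imread('pics/side16.png')); print('diff',d.max(),d.mean())
A=cv2.resize(a[240:310,245:335],None,fx=4,fy=4,interpolation=cv2.INTER_CUBIC)
B=cv2.resize(t[110:185,210:300],None,fx=8,fy=8,interpolation=cv2.INTER_CUBIC)
cv2.imwrite('pics/t17.png',B); cv2.imwrite('pics/t17all.png',cv2.resize(t[85:285,100:430],None,fx=2.4,fy=2.4,interpolation=cv2.INTER_CUBIC)); cv2.imwrite('pics/s17b.png',A)
```

```text
18.65 [0.6348 0.1046 0.2138] 0.26521264514241855 [ 1.60255248 -6.33348811 -8.68941337] [ 0.001 -0.002  0.001  0.001  0.001  0.001  0.001]
[(array([285.3888, 162.2016]), 0.95)]
diff 36 0.5767686631944444
```

View pics/t17.png

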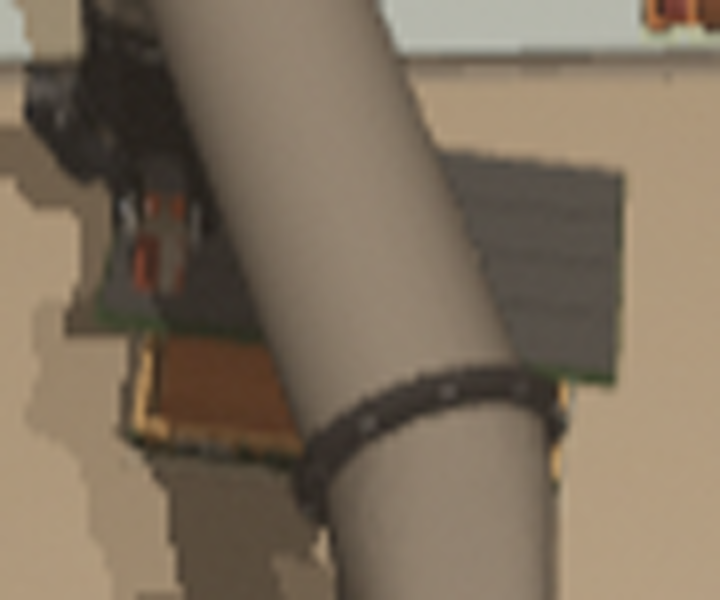

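View pics/t17all.png

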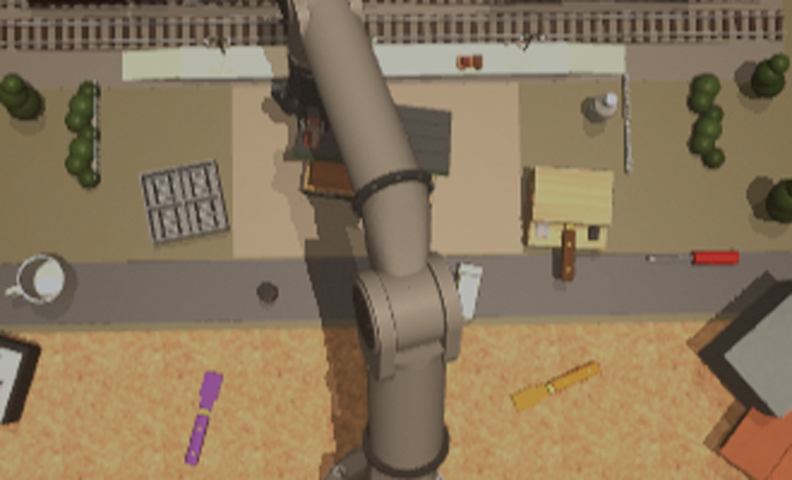

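View pics/s17b.png

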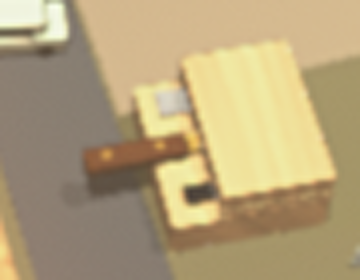

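The knife is still home, and the van, jar, mug, glue, screwdriver and trolley stand where they were. The roof's front-right corner in the top view gives about 48°, so nudge up 1.5° and hold.

>>> step_arm:
  increments:
    - [0.0015,-0.0002,0.0011,0.05,0.4,0,1]
    - [0.003,-0.0004,0.0022,0.1,0.7,0,1]
    - [0.003,-0.0004,0.0022,0.1,0.7,0,1]
    - [0.003,-0.0004,0.0022,0.1,0.7,0,1]
    - [0.003,-0.0004,0.0022,0.1,0.7,0,1]
    - [0.003,-0.0004,0.0022,0.1,0.7,0,1]
    - [0.003,-0.0004,0.0022,0.1,0.7,0,1]
    - [0.003,-0.0004,0.0022,0.1,0.7,0,1]

```text
t: 19.47
eef_pos: [0.6375, 0.1042, 0.2155]
tool_rot: [-0.013, 0.972, -0.069, -0.222]
contact_force: [1.7, -5.3, -10.6]
gripper_width: 0.266
```

Run:
```python
from station import bot
from fit import *
import cv2
o=bot.get_obs(); print(o['t'],o['eef_pos'].round(4),o['gripper_width'],o['contact_force'])
a=bot.read_camera('side')['color'][:,:,::-1].copy(); t=bot.read_camera('top')['color'][:,:,::-1].copy()
print([(np.array(d['location'])*[512,384],d['conf']) for d in bot.place_of('roof_edge','side')][:2])
def P(x,y,z,d):
  th=np.radians(d);a,h=80-x,z-105; X=80-a*np.cos(th)+h*np.sin(th); Z=105+a*np.sin(th)+h*np.cos(th)
  c,s=np.cos(-.137),np.sin(-.137); return [.6245+(c*X-s*y)/1e3,.005+(s*X+c*y)/1e3,Z/1e3]
def draw(img,cam,x0,y0,x1,y1,f):
  c=cv2.resize(img[y0:y1,x0:x1],None,fx=f,fy=f,interpolation=cv2.INTER_CUBIC)
  for d,col in ((45,(255,0,0)),(50,(0,0,255)),(55,(0,255,255))):
    q=(proj(cam,[P(85,-125,113,d),P(-105,-125,113,d),P(-105,125,113,d)])-[x0,y0]+.5)*f
    cv2.polylines(c,[q.astype(int)],False,col,1)
  return c
A=draw(a,'side',260,130,335,215,7);B=draw(t,'top',265,115,300,200,7)
cv2.imwrite('pics/f18.png',cv2.hconcat([A,B]))
```

```text
19.4667 [0.6375 0.1042 0.2155] 0.2660219546230656 [  1.6533293   -5.28284344 -10.62201196]
[(array([280.4224, 278.016 ]), 0.72), (array([288.512 , 161.3952]), 0.58)]
```

View pics/f18.png

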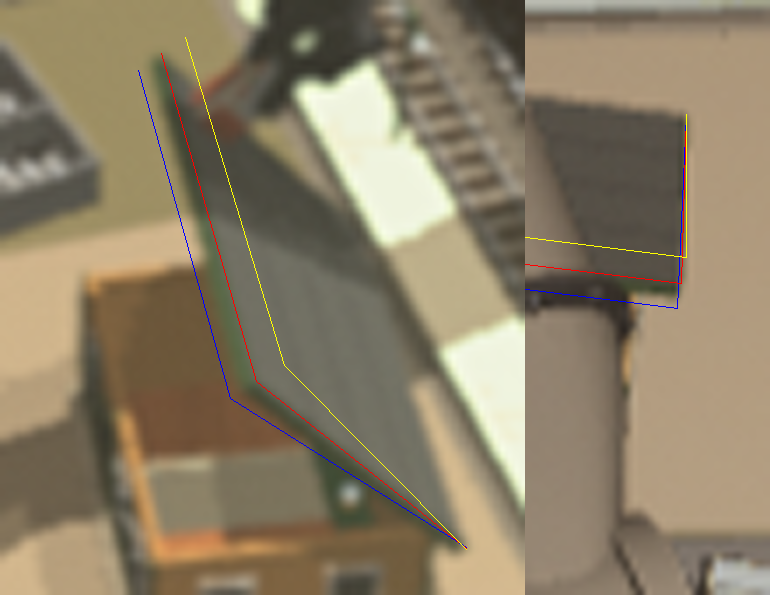

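The 50° outline (red) lies on the roof's upper edges in both views, so the roof is at 50° within about 1°. Hand in.

Run:
```python
from station import bot
print(bot.hand_in()); o=bot.get_obs(); print(o['t'],o['eef_pos'].round(4),o['gripper_width'],o['contact_force'].round(1))
```

```text
the job is handed in; nothing more can be done
None
the job is handed in; nothing more can be done
```

The knife is fully home in the free middle slot and let go. The roof is held open at about 50° by the gripper's fingers, pinching the chimney. I handed the job in at about 19.5 s.

**Knife:** In the slot's frame, the two-camera fit put the knife's origin at x = -54.9 mm (nominal -55) and y about -1 mm. I felt 6 N of contact along the slot when it reached the face. It still looked home in the picture taken with the roof up.

**Roof:** The predicted 50° outline lay on the roof's upper edges in both cameras, within about 1°. Over a 0.5 s hold at about 48°, before the last 1.5° nudge, the tool pose did not change and the joint speeds were near zero. The gripper still reads about 23 mm on the 24 mm chimney.

**Other things on the layout:** None of the ones visible in the last pictures had moved. The sedan was hidden under the arm in the last full top view; it stood in place in the side view while I was lifting the roof.

**What went wrong or disagreed:**
- The first grasp closed above the handle, because the real fingertips sit about 14–17 mm higher than the reported tool point. I measured this and corrected it; the knife was not disturbed.
- In the last picture the network's best guess for the roof edge was a false hit on the block. Its second guess agreed with about 50°.
- An earlier roof-edge reading gave about 47°, which is part of why I nudged the roof up.

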